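Bolt the centrifuge lid and hold the vibration pen on its measuring disc

ROBOT

A 6-joint arm with a two-finger parallel gripper is mounted at the origin on the work surface. World frame = base frame: x ahead of the robot, y to its left, z up, the work surface at z = 0. Lengths are in m, angles in rad, forces in N, time in s.
With the tool pointing down it reaches from about 0.3 to 0.95 m from the base axis. Payload 3.1 kg.
Tool frame: the origin (TCP) lies on the centre line of the jaws, within the pads' length; the fingertips stand r.tip_extent ahead of it and the grasp point (between the pads) lies 11 mm behind it (r.tip_extent is the distance from the TCP to the fingertips, in m); z points along the fingers, y is the direction in which the jaws open and shut (so a half turn about z gives the same grasp; the last joint's range is limited). The gripper opens to 85 mm and grips with 20 to 120 N. Pads are 22 mm wide; open, the fingers measure 114 mm over their backs; the gripper's body (76 mm by 85 mm) begins 54 mm behind the grasp point. The pads swing forward as they close: fully open they stand 13 mm farther back than shut.
Start: joints at [-1.372, 0.308, 1.634, -0, 1.2, -0.07], TCP at [0.166, -0.603, 0.239] pointing down, gripper open.
Joint ranges: [-3.06, 3.06], [-0.79, 1.96], [0.05, 2.63], [-1.19, 4.34], [0.05, 2.64], [-2.94, 2.94]. Speed limits (rad/s): [2.79, 2.79, 3.14, 3.14, 3.14, 3.14].

INTERFACE

Orientations are given as a rotation vector (axis times angle).
In Python, from bench import state, snapshot, job, r gives the robot as it stands. The module is installed in compiled form; this text tells all that it offers.
- The arm moves only by the tool move_arm, never from a script. Its argument "series" is a list of rows, each an object of numbers: "x", "y", "z": the shift along the tool's x, y, z in cm; "wx", "wy", "wz": the turn, a rotation vector about the tool's x, y, z in degrees. In form: [{"x": .., "y": .., "z": .., "wx": .., "wy": .., "wz": ..}, ...]. A call has 1 to 12 rows; each row shifts and turns the commanded pose from where the row before left it, along the tool's axes as they then stand; what a row does not reach is not made up. A row lasts 1/12 s, in which the tool goes at most 41.7 mm and 7.16 degrees, less where a joint would pass 70% of its speed; a pose out of reach is approached as far as the arm can. A call with a gripper value outside its range is refused whole. "grip" is the gripper command: -1 is fully open, 1 is shut, values between are in proportion, set as the call begins (left out, the last holds). The fingers move at their own pace and stop on an object; "force" is the grip in N (left out, the last holds). Time passes only in rows, so rows that do not move let the fingers close. It gives the time, the measured TCP pose, the force and the opening at its end, in the units of the state.
- state(): the state, without advancing time (a new reading comes with each control period).
- snapshot(name): name is "scene" or "top"; returns a dict with "image" (420x560x3 uint8, red, green, blue), "range_z" (420x560 float32, m along the optical axis (not along the pixel's ray), 0 where there is no reading), "fx", "fy", "cx", "cy" (pixels), "k1" (the pictures are not rectified: a ray, as slopes to the right and down, at radius r is drawn at 1 + k1 r^2 times it, then the intrinsics apply), "rvec" (rotation vector, rad) and "tvec" (3), from world to camera coordinates, as OpenCV has them. Camera axes: x right, y down, z forward; pixel columns grow to the right and rows downward; lengths in m; the calibration is good to about 2 mm. A picture is of the moment at which its call begins.
- job.job_done(): hands the job in, once; it reports no verdict.
The state is a dict: "time": time; "joint_pos": joint angles; "qvel": joint speeds; "joint_efforts": joint torques, N m; "eef_pos": TCP position; "ee_rot": TCP orientation; "ft_force": force on the tool from outside, world axes, zero at the start; "torque": the same for the moment, N m; "finger_gap": finger opening in m.
Only numpy, scipy, OpenCV 4.12 (cv2) and the standard library are available. Lean on these libraries where they do the work, as an engineer would, in place of code of your own. Each camera call takes 0.05 s, during which the arm holds its last target.

TASK

Get the small bench centrifuge ready for its vibration check: first slide the bolt fully home into the keeper on the lid, then take the vibration pen (the thickest of the three upright tools) out of the stand and hold its sprung tip on the steel measuring disc on the machine's sloping front, inside the disc and square to the sloping face, pressing gently so that the tip is partly pushed in but not bottomed. Finish while still holding the pen there, steady, with the lid shut and the other things left where they were.

Things in the scene. Friction and masses are not known exactly. Their poses are not given: they have to be found in the camera images.
- centrifuge: Small white bench centrifuge, fixed, 300 (x) x 300 (y) x 174 mm to the lid's top, flat top 160 mm; origin under its centre; its front (-x) faces the robot's left, its right side (-y) the robot. The front 100 mm is a console sloping down to the front at 21.8 degrees, 158 to 118 mm high: dark key panel on its right (-y) part, measuring disc on its left (+y). The bolt is on the right shoulder of the top, beside the lid.
- disc: Steel measuring disc, 25 mm diameter, 3 mm thick, glued flat on the left part of the sloping front face, with an engraved ring 17 mm across. Origin: centre of its exposed face; z points straight out of the face (up, leaning 21.8 degrees to the machine's front).
- bolt (a joint): Travel of the steel slide bolt, m: 0 fully drawn back, 0.030 fully home through the keeper staple on the lid (its end enters at 0.011). It slides along the machine's +y, towards the lid, with 1.5 N friction, and stays where left. Rod 10 mm thick, held in two straps whose tops are 192 mm above the bench.
- bolt_knob (a point): Top centre of the bolt's upright round steel knob, 12 mm diameter, 22 mm tall on an 8 mm stem, top 218 mm above the bench; it moves with the bolt. The straps and the keeper (194 mm high) lie 24 mm or more below its top, so it can be pinched from above.
- lid (a joint): Angle of the centrifuge lid in rad: 0 is shut, grows as it opens upward about its rear edge. It starts shut and stays so by its weight.
- stand: Grey tool stand, a block 190 (its x) x 60 (its y) x 65 mm high, fixed to the bench, origin under its centre. Three bores of 18 mm, 62 mm deep, in a row along its x at -60, 0 and +60 mm, each holding one tool upright; which tool is in which bore varies.
- pen: Vibration pen, about 100 g, loose, upright in the stand, tip down: thick dark round body 24 mm diameter x 75 mm over a steel nose 16 mm x 48 mm, from which the sprung tip stands out 10 mm. The shoulder under the thick body rests on the stand's top; the pen's top is 140 mm above the bench. Origin: centre of the shoulder; z along the pen to its top; free tip's end at z = -58 mm.
- pen_point (a point): End of the pen's sprung tip (round, 8 mm diameter), on the pen's axis.
- pen_tip (a joint): How far the sprung tip is pushed into the pen, in m: 0 free, 0.008 bottomed. It starts to yield at 1.05 N and takes 0.35 N more per mm (3.85 N bottomed).
- marker: Bystander in the stand: white marker with black cap, 16 to 18 mm diameter, 117 mm long, its top 120 mm above the bench; origin at its lower end.
- torch: Bystander in the stand: aluminium pen torch, 16 mm diameter with a 20 mm head at the top, 120 mm long, its top 123 mm above the bench; origin at its lower end.
- amber: Bystander: amber glass bottle, 68 mm diameter, 150 mm high; origin under its centre.
- flask: Bystander: clear glass bottle with white cap, 60 mm diameter, 125 mm high; origin under its centre.
- vial_a: Bystander: small white vial, 28 mm diameter, 50 mm high; origin under its centre.
- vial_b: Bystander: white vial, 32 mm diameter, 60 mm high; origin under its centre.
- timer: Bystander: flat white bench timer, 62 x 75 x 18 mm; origin under its centre.
- tube_rack: Bystander: low blue tube rack, 70 x 110 x 28 mm; origin under its centre.
There are look-alikes about, which are no part of the job. What is shaped like the pen but yellow is not meant.

How it is judged:
By the outcome, as a careful person would: the job done as asked, in the order asked, and still so for the second after the job is handed in, while the arm keeps its last pose, push and grip.
It also fails if it takes over 61 s, if anything falls off the work surface, if the arm or the gripper's body presses on something with over 40 N, if the wrist force passes 120 N, or if a joint passes its speed limit or range.

## Working session

There is one attempt and no reset: what is moved stays moved. The work goes in short steps, Python scripts to look and compute and a tool call to move; the robot and the scene stay as the last step left them, time stands still between calls to the robot, and variables do not carry over. Pictures are saved under pics/ and viewed, and the job is handed in when it is done.

Besides the shell and the picture viewer there is one more tool, called after "Request:" as name(argument=value, ...), one argument or row to a line, values as JSON. move_arm: Moves the arm, as the interface text tells. Its arguments: {"type":"object","properties":{"series":{"type":"array"},"grip":{"type":"number"},"force":{"type":"number"}},"required":["series"]}

```bash
mkdir -p pics; python3 - <<'E'
from bench import state, snapshot, job, r
import cv2,pickle
print(state()); print(r.tip_extent)
for n in("scene","top"):
    s=snapshot(n); pickle.dump(s,open(n+".pkl","wb")); cv2.imwrite(f"pics/{n}0.png",cv2.resize(s["image"][:,:,::-1],(800,600)))
    print({k:s[k] for k in s if k not in("image","range_z")})
E
```

```text
{'time': 0.0, 'joint_pos': array([-1.37170198e+00,  3.09040532e-01,  1.63519335e+00, -9.55041416e-06,
        1.19969809e+00, -6.96916654e-02]), 'qvel': array([-2.15715059e-03,  3.54581537e-04, -5.05506699e-04,  6.04037162e-05,
        3.56017322e-04, -7.66675260e-04]), 'joint_efforts': array([-1.62955024e-03, -4.15255380e+01, -2.76666194e+01, -7.80816094e-05,
        1.01678309e-02, -1.41708631e-05]), 'eef_pos': array([ 0.1657915 , -0.60177082,  0.2380217 ]), 'ee_rot': array([-3.11095088e+00, -4.20630975e-01,  2.51343259e-04]), 'ft_force': array([-0.00509797,  0.3033095 , -0.13779242]), 'torque': array([-0.00070756, -0.04106614, -0.02198221]), 'finger_gap': 0.08541784767742017}
0.008
{'fx': 519.9314764874841, 'fy': 519.9314764874841, 'cx': 284.6168721512368, 'cy': 210.49437543220455, 'k1': -0.1286558941811845, 'rvec': array([ 2.26490121,  0.86903262, -0.34687349]), 'tvec': array([-0.3966177 , -0.18733801,  1.84925395])}
{'fx': 405.09119342956285, 'fy': 405.09119342956285, 'cx': 270.40027897911995, 'cy': 211.32240401354446, 'k1': -0.0915418500759121, 'rvec': array([ 2.15174281, -2.19268075,  0.09069179]), 'tvec': array([-0.03539686,  0.54794529,  1.19869596])}
```

View pics/scene0.png

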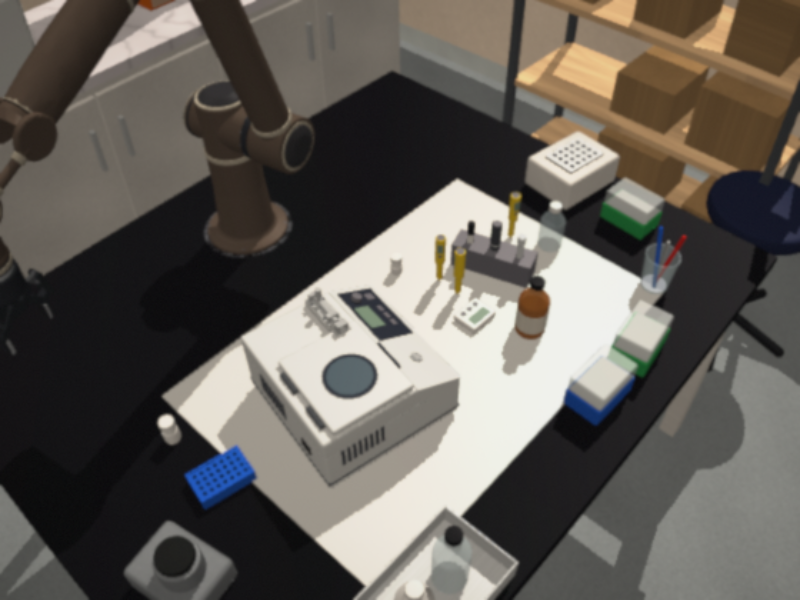

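View pics/top0.png

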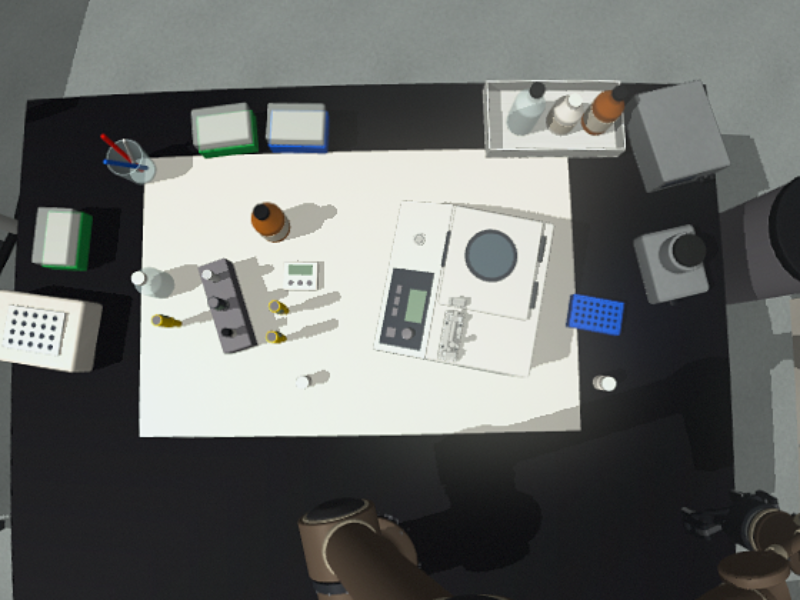

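```bash
cat > h.py <<'E'
import numpy as np,cv2,pickle
def cam(s):
    R,_=cv2.Rodrigues(np.array(s["rvec"],float)); t=np.array(s["tvec"],float)
    K=np.array([[s["fx"],0,s["cx"]],[0,s["fy"],s["cy"]],[0,0,1.]]); d=np.array([s["k1"],0,0,0,0.])
    return R,t,K,d
def ray(s,u,v):
    R,t,K,d=cam(s)
    p=cv2.undistortPointsIter(np.array([[[u,v]]],float),K,d,None,None,(3,50,1e-12))[0,0] if hasattr(cv2,'undistortPointsIter') else cv2.undistortPoints(np.array([[[u,v]]],float),K,d)[0,0]
    return -R.T@t, R.T@np.array([p[0],p[1],1.])
def onz(s,u,v,z):
    o,d=ray(s,u,v); return o+d*(z-o[2])/d[2]
def rng(s,u,v):
    o,d=ray(s,u,v); return o+d*float(s["range_z"][int(round(v)),int(round(u))])
def proj(s,P):
    R,t,K,d=cam(s); return cv2.projectPoints(np.atleast_2d(np.array(P,float)),cv2.Rodrigues(R)[0],t,K,d)[0][:,0]
def two(s1,p1,s2,p2):
    o1,d1=ray(s1,*p1);o2,d2=ray(s2,*p2)
    a=np.linalg.lstsq(np.c_[d1,-d2],o2-o1,rcond=None)[0]
    A=o1+a[0]*d1;B=o2+a[1]*d2; return (A+B)/2,np.linalg.norm(A-B)
def crop(s,u0,v0,u1,v1,f,name):
    im=s["image"][v0:v1,u0:u1,::-1]; cv2.imwrite(name,cv2.resize(im,None,fx=f,fy=f,interpolation=cv2.INTER_CUBIC))
def load(n): return pickle.load(open(n+".pkl","rb"))
E
python3 - <<'E'
from h import *
t=load("top");s=load("scene")
crop(t,255,130,395,270,5,"pics/t1.png")
crop(t,90,140,230,260,5,"pics/t2.png")
crop(s,165,190,325,310,5,"pics/s1.png")
crop(s,290,120,400,220,6,"pics/s2.png")
E
```

```text
(no output)
```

View pics/t1.png

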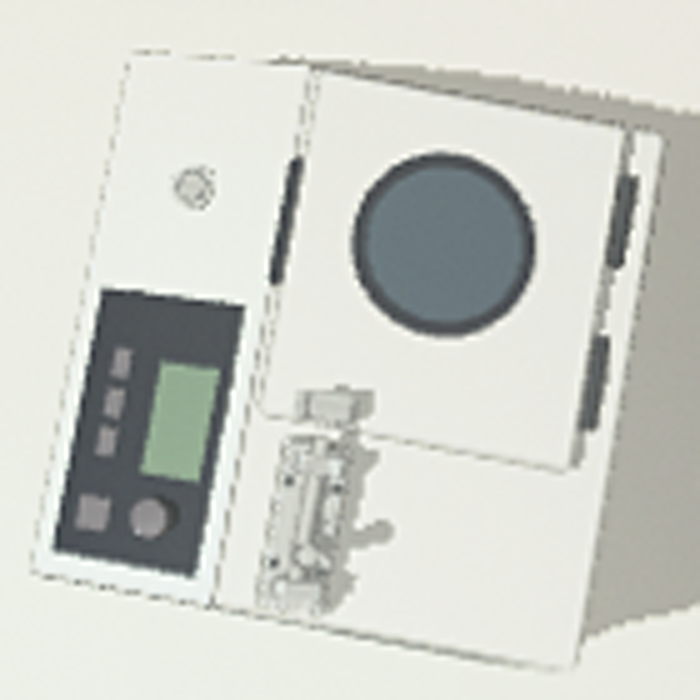

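View pics/t2.png

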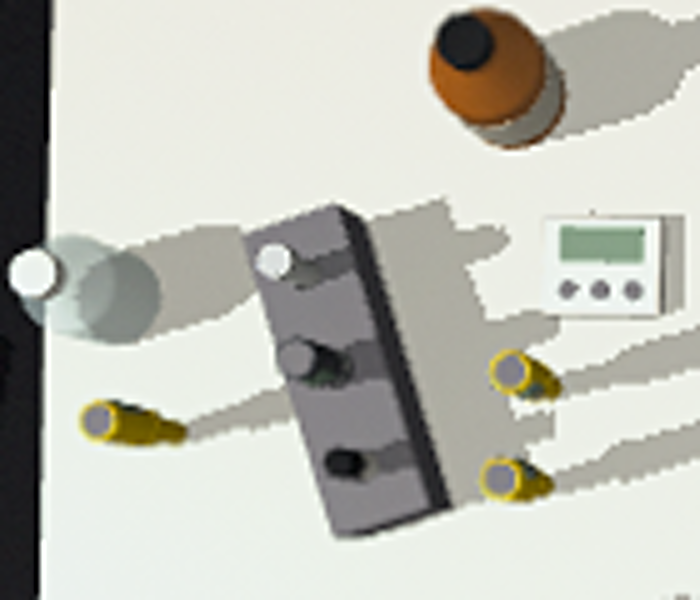

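View pics/s1.png

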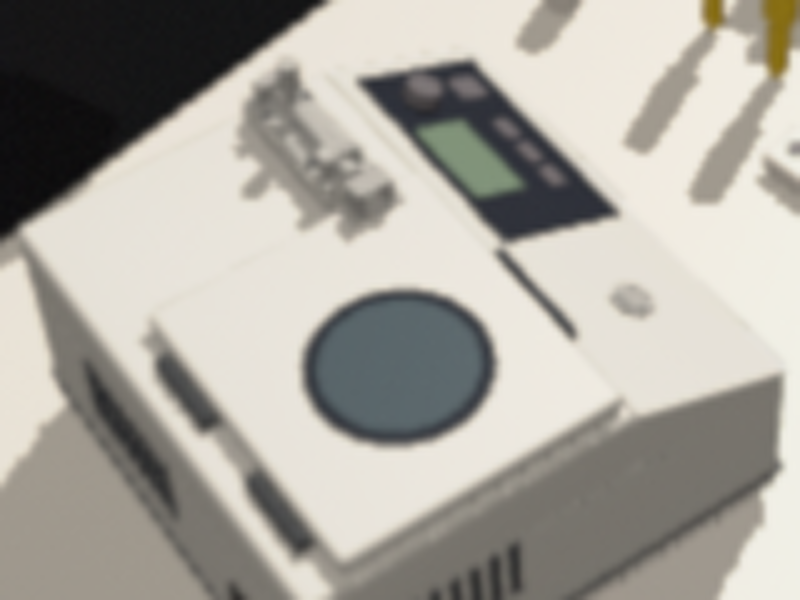

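View pics/s2.png

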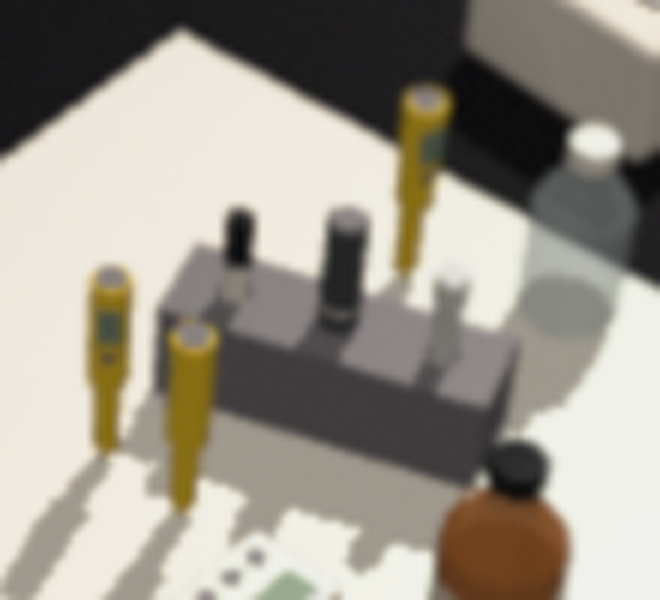

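```bash
python3 - <<'E'
from h import *
t=load("top");s=load("scene")
def o(u,v,u0,v0,f): return ((u+.5)/f-.5+u0,(v+.5)/f-.5+v0)
print("disc",two(t,o(193,187,255,130,5),s,o(632,300,165,190,5)), rng(t,*o(193,187,255,130,5)),rng(s,*o(632,300,165,190,5)))
print("pentop",two(t,o(298,358,90,140,5),s,o(348,219,290,120,6)),onz(t,*o(298,358,90,140,5),.14),onz(s,*o(348,219,290,120,6),.14))
print("disc range")
# corners of top view : console front/top corners
for n,c,z in [("front-left",(130,52),.118),("front-right",(33,572),.118),("rear-right",(575,668),.16),("lid ",(622,130),.174),("lid",(572,468),.174)]:
    print(n,onz(t,*o(*c,255,130,5),z))
# high points near bolt
for nm,S,box in(("t",t,(300,205,340,256)),("s",s,(205,195,255,245))):
    P=[]
    for v in range(box[1],box[3]):
        for u in range(box[0],box[2]):
            p=rng(S,u,v)
            if p[2]>.199 and p[2]<.25: P.append((u,v,*p.round(4)))
    P=np.array(P); print(nm,len(P)); print(P[:40])
E
```

```text
disc (array([ 0.65940985, -0.11170077,  0.13612684]), np.float64(0.00038605919490784725)) [ 0.65794492 -0.1114872   0.14277239] [ 0.6636023  -0.11616994  0.14390758]
pentop (array([0.54370729, 0.28904709, 0.13772718]), np.float64(9.696639639252828e-05)) [0.5435207  0.28838316 0.14      ] [0.54511757 0.28681357 0.14      ]
disc range
front-left [ 0.74157665 -0.07897935  0.118     ]
front-right [ 0.44836888 -0.01908082  0.118     ]
rear-right [ 0.39098637 -0.30843888  0.16      ]
lid  [ 0.67910484 -0.34252866  0.174     ]
lid [ 0.49705803 -0.30742222  0.174     ]
t 20
[[ 3.150e+02  2.390e+02  4.574e-01 -1.582e-01  2.181e-01]
 [ 3.160e+02  2.390e+02  4.573e-01 -1.608e-01  2.165e-01]
 [ 3.170e+02  2.390e+02  4.573e-01 -1.633e-01  2.168e-01]
 [ 3.140e+02  2.400e+02  4.549e-01 -1.555e-01  2.189e-01]
 [ 3.150e+02  2.400e+02  4.548e-01 -1.577e-01  2.222e-01]
 [ 3.160e+02  2.400e+02  4.548e-01 -1.606e-01  2.178e-01]
 [ 3.170e+02  2.400e+02  4.547e-01 -1.631e-01  2.184e-01]
 [ 3.180e+02  2.400e+02  4.547e-01 -1.656e-01  2.190e-01]
 [ 3.140e+02  2.410e+02  4.524e-01 -1.556e-01  2.174e-01]
 [ 3.
[... 1795 characters left out ...]
01]
 [ 2.230e+02  2.050e+02  4.617e-01 -1.652e-01  2.128e-01]
 [ 2.240e+02  2.050e+02  4.558e-01 -1.573e-01  2.024e-01]
 [ 2.200e+02  2.060e+02  4.504e-01 -1.671e-01  2.024e-01]
 [ 2.210e+02  2.060e+02  4.588e-01 -1.702e-01  2.108e-01]
 [ 2.220e+02  2.060e+02  4.577e-01 -1.660e-01  2.067e-01]
 [ 2.230e+02  2.060e+02  4.587e-01 -1.634e-01  2.053e-01]
 [ 2.240e+02  2.060e+02  4.603e-01 -1.612e-01  2.047e-01]
 [ 2.210e+02  2.070e+02  4.558e-01 -1.684e-01  2.033e-01]
 [ 2.220e+02  2.070e+02  4.615e-01 -1.693e-01  2.080e-01]
 [ 2.230e+02  2.070e+02  4.575e-01 -1.629e-01  2.001e-01]
 [ 2.240e+02  2.070e+02  4.588e-01 -1.605e-01  1.991e-01]
 [ 2.210e+02  2.080e+02  4.560e-01 -1.689e-01  1.999e-01]]
```

```bash
cat >> h.py <<'E'
from scipy.spatial.transform import Rotation as Ro, Slerp
def plan(p1,R1,n,p0=None,R0=None):
    from bench import state
    if p0 is None:
        st=state(); p0=st["eef_pos"]; R0=Ro.from_rotvec(st["ee_rot"])
    rel=(R0.inv()*R1).as_rotvec(); p=p0; R=R0
    for k in range(1,n+1):
        q=p0+(p1-p0)*k/n; Q=R0*Ro.from_rotvec(rel*k/n)
        d=R.inv().apply(q-p)*100; w=np.degrees((R.inv()*Q).as_rotvec())
        print("x %.2f y %.2f z %.2f | %.2f %.2f %.2f"%(*d,*w)); p=q;R=Q
def tool(z,y):  # frame from z dir and approx y dir
    z=np.array(z,float);z/=np.linalg.norm(z);y=np.array(y,float);y-=z*(y@z);y/=np.linalg.norm(y)
    return Ro.from_matrix(np.c_[np.cross(y,z),y,z])
YW=np.radians(-11.25); MY=np.array([np.cos(YW),np.sin(YW),0]); MX=np.array([np.sin(YW),-np.cos(YW),0])
E
python3 - <<'E'
from h import *
plan(np.array([.453,-.1608,.29]),tool([0,0,-1],MY),16)
t=load("top");s=load("scene")
def o(u,v,u0,v0,f): return ((u+.5)/f-.5+u0,(v+.5)/f-.5+v0)
for n,c in [("wh",(275,262)),("blk",(342,463)),("y1",(511,371)),("y2",(501,478)),("y3",(98,420))]: print(n,rng(t,*o(*c,90,140,5)),onz(t,*o(*c,90,140,5),.125))
# console plane fit from both depth cams
for S in(t,s):
    P=[]
    for xm in np.arange(-.14,-.06,.006):
        for ym in np.arange(.01,.14,.006):
            w=np.array([.566,-.196,0])+MX*xm+MY*ym; w[2]=.158+(xm+.05)*.4
            u,v=proj(S,w)[0]; P.append(rng(S,u,v))
    P=np.array(P);A=np.c_[P[:,:2],np.ones(len(P))]
    for _ in range(3):
        c=np.linalg.lstsq(A,P[:,2],rcond=None)[0]; e=P[:,2]-A@c; k=abs(e)<.004; A=A[k];P=P[k]
    n=np.array([-c[0],-c[1],1]);n/=np.linalg.norm(n);print(n,np.degrees(np.arccos(n[2])),np.degrees(np.arctan2(n[1],n[0])), e.std())
    print("z at disc",c@[.6594,-.1117,1])
E
```

```text
x 2.46 y -2.18 z -0.32 | -0.01 -0.00 -3.96
x 2.61 y -2.01 z -0.32 | -0.01 -0.00 -3.96
x 2.74 y -1.82 z -0.32 | -0.01 -0.00 -3.96
x 2.86 y -1.63 z -0.32 | -0.01 -0.00 -3.96
x 2.96 y -1.43 z -0.32 | -0.01 -0.00 -3.96
x 3.06 y -1.22 z -0.32 | -0.01 -0.00 -3.96
x 3.13 y -1.00 z -0.32 | -0.01 -0.00 -3.96
x 3.19 y -0.79 z -0.32 | -0.01 -0.00 -3.96
x 3.24 y -0.56 z -0.32 | -0.01 -0.00 -3.96
x 3.27 y -0.34 z -0.32 | -0.01 -0.00 -3.96
x 3.29 y -0.11 z -0.32 | -0.01 -0.00 -3.96
x 3.29 y 0.12 z -0.32 | -0.01 -0.00 -3.96
x 3.27 y 0.34 z -0.32 | -0.01 -0.00 -3.96
x 3.24 y 0.57 z -0.32 | -0.01 -0.00 -3.96
x 3.19 y 0.79 z -0.32 | -0.01 -0.00 -3.96
x 3.13 y 1.01 z -0.32 | -0.01 -0.00 -3.96
wh [0.59954679 0.30685465 0.12471989] [0.59950613 0.30676459 0.125     ]
blk [0.48600007 0.26917114 0.11968937] [0.48576967 0.26764961 0.125     ]
y1 [0.5347714  0.1711075  0.13201885] [0.53538749 0.17252108 0.125     ]
y2 [0.47574501 0.17683888 0.13178437] [0.47597993 0.17823995 0.125     ]
y3 [0.51166362 0.40488422 0.1320547 ] [0.5121361  0.40778994 0.125     ]
[0.56646601 0.14109711 0.81191617] 35.716429323553925 13.986788978806688 0.0015683624390162808
z at disc 0.14108228273395612
[0.07078462 0.37128858 0.92581549] 22.20835273179187 79.20632275571965 0.0017255965791688858
z at disc 0.13710741935797038
```

Request:
move_arm(
  series=[
    {"x": 2.5, "y": -2.2, "z": -0.3, "wz": -4},
    {"x": 2.6, "y": -2, "z": -0.3, "wz": -4},
    {"x": 2.7, "y": -1.8, "z": -0.3, "wz": -4},
    {"x": 2.9, "y": -1.6, "z": -0.3, "wz": -4},
    {"x": 3, "y": -1.4, "z": -0.3, "wz": -4},
    {"x": 3.1, "y": -1.2, "z": -0.3, "wz": -4},
    {"x": 3.1, "y": -1, "z": -0.3, "wz": -4},
    {"x": 3.2, "y": -0.8, "z": -0.3, "wz": -4},
  ],
  grip=0.1,
  force=30,
)

```text
$.series[0]: bad value
```

Request:
move_arm(
  series=[
    {"x": 3.2, "y": -0.6, "z": -0.3, "wz": -4},
    {"x": 3.3, "y": -0.3, "z": -0.3, "wz": -4},
    {"x": 3.3, "y": -0.1, "z": -0.3, "wz": -4},
    {"x": 3.3, "y": 0.1, "z": -0.3, "wz": -4},
    {"x": 3.3, "y": 0.3, "z": -0.3, "wz": -4},
    {"x": 3.2, "y": 0.6, "z": -0.3, "wz": -4},
    {"x": 3.2, "y": 0.8, "z": -0.3, "wz": -4},
    {"x": 3.1, "y": 1, "z": -0.3, "wz": -4},
    {},
    {},
  ],
)

```text
$.series[0]: bad value
```

```bash
python3 - <<'E'
from h import *
plan(np.array([.453,-.1608,.24]),tool([0,0,-1],MY),2)
from bench import state
s=state();print(s["time"],s["eef_pos"],s["ee_rot"],s["joint_pos"],s["finger_gap"],s["ft_force"])
E
```

```text
x 19.70 y -17.45 z -0.05 | -0.05 -0.04 -31.68
x 25.93 y -4.50 z -0.08 | -0.05 -0.04 -31.68
0.1 [ 0.16581848 -0.60180639  0.23811953] [-3.11110307e+00 -4.20630907e-01  1.86755432e-04] [-1.37168638e+00  3.08940366e-01  1.63511890e+00  2.41065697e-05
  1.19971955e+00 -6.96752775e-02] 0.08537062018506997 [-0.45374243 -0.25807694  0.36870339]
```

Request:
move_arm(
  series=[
    {"x": 2.5, "y": -2.2, "z": -0.3, "wx": 0, "wy": 0, "wz": -4},
    {"x": 2.6, "y": -2.0, "z": -0.3, "wx": 0, "wy": 0, "wz": -4},
    {"x": 2.7, "y": -1.8, "z": -0.3, "wx": 0, "wy": 0, "wz": -4},
    {"x": 2.9, "y": -1.6, "z": -0.3, "wx": 0, "wy": 0, "wz": -4},
    {"x": 3.0, "y": -1.4, "z": -0.3, "wx": 0, "wy": 0, "wz": -4},
    {"x": 3.1, "y": -1.2, "z": -0.3, "wx": 0, "wy": 0, "wz": -4},
    {"x": 3.1, "y": -1.0, "z": -0.3, "wx": 0, "wy": 0, "wz": -4},
    {"x": 3.2, "y": -0.8, "z": -0.3, "wx": 0, "wy": 0, "wz": -4},
  ],
  grip=0.1,
  force=30,
)

```text
time: 0.77
eef_pos: [0.3105, -0.3802, 0.263]
ee_rot: [-2.874, -1.267, 0.0]
ft_force: [-1.0, 0.1, 0.6]
finger_gap: 0.0384
```

Request:
move_arm(
  series=[
    {"x": 3.2, "y": -0.6, "z": -0.3, "wx": 0, "wy": 0, "wz": -4},
    {"x": 3.3, "y": -0.3, "z": -0.3, "wx": 0, "wy": 0, "wz": -4},
    {"x": 3.3, "y": -0.1, "z": -0.3, "wx": 0, "wy": 0, "wz": -4},
    {"x": 3.3, "y": 0.1, "z": -0.3, "wx": 0, "wy": 0, "wz": -4},
    {"x": 3.3, "y": 0.3, "z": -0.3, "wx": 0, "wy": 0, "wz": -4},
    {"x": 3.2, "y": 0.6, "z": -0.3, "wx": 0, "wy": 0, "wz": -4},
    {"x": 3.2, "y": 0.8, "z": -0.3, "wx": 0, "wy": 0, "wz": -4},
    {"x": 3.1, "y": 1.0, "z": -0.3, "wx": 0, "wy": 0, "wz": -4},
    {"x": 0, "y": 0, "z": 0, "wx": 0, "wy": 0, "wz": 0},
    {"x": 0, "y": 0, "z": 0, "wx": 0, "wy": 0, "wz": 0},
  ],
)

```text
time: 1.6
eef_pos: [0.4521, -0.159, 0.2871]
ee_rot: [-2.414, -2.011, 0.001]
ft_force: [0.5, 0.8, 0.5]
finger_gap: 0.0385
```

```bash
python3 - <<'E'
from h import *
plan(np.array([.453,-.1608,.24]),tool([0,0,-1],MY),2)
from bench import state,snapshot
s=state();print(s["time"],s["eef_pos"],s["joint_pos"],s["finger_gap"],s["ft_force"])
t=snapshot("top");crop(t,285,180,395,270,7,"pics/a1.png")
t=snapshot("scene");crop(t,165,140,325,260,5,"pics/a2.png")
E
```

```text
x -0.08 y 0.06 z 2.35 | -0.02 0.01 0.42
x -0.08 y 0.06 z 2.35 | -0.02 0.01 0.42
1.6 [ 0.45210642 -0.15895911  0.28705236] [-4.28789594e-01 -2.29577186e-02  1.91264714e+00 -3.27074338e-04
  1.25239853e+00 -2.46954561e-01] 0.03851981876226661 [0.49598855 0.82195936 0.50372846]
```

View pics/a2.png

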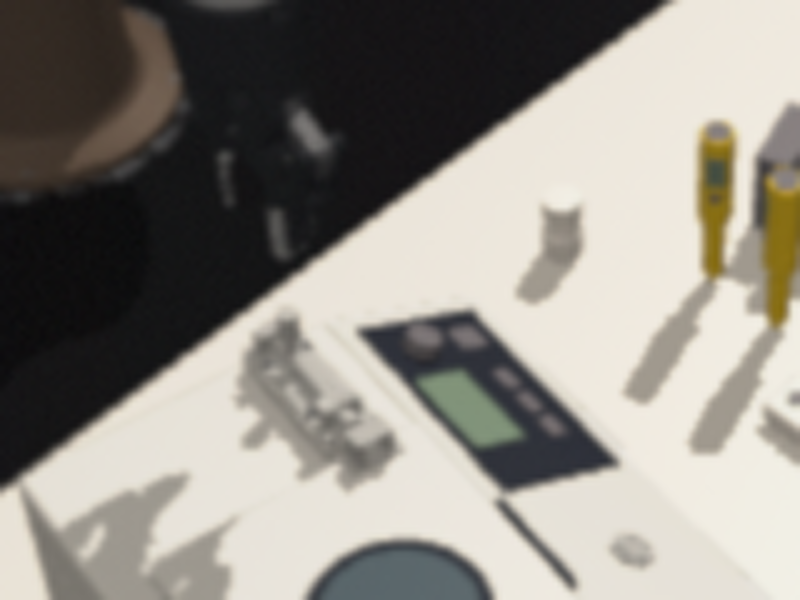

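Request:
move_arm(
  series=[
    {"x": -0.2, "y": 0.1, "z": 2.5, "wx": 0, "wy": 0, "wz": 0.8},
    {"x": 0, "y": 0, "z": 2.5, "wx": 0, "wy": 0, "wz": 0},
    {"x": 0, "y": 0, "z": 2.0, "wx": 0, "wy": 0, "wz": 0},
    {"x": 0, "y": 0, "z": 1.0, "wx": 0, "wy": 0, "wz": 0},
    {"x": 0, "y": 0, "z": 0, "wx": 0, "wy": 0, "wz": 0},
    {"x": 0, "y": 0, "z": 0, "wx": 0, "wy": 0, "wz": 0},
  ],
)

```text
time: 2.2
eef_pos: [0.4518, -0.1632, 0.2071]
ee_rot: [-2.432, -1.987, 0.001]
ft_force: [-0.3, -0.4, 0.5]
finger_gap: 0.0387
```

Request:
move_arm(
  series=[
    {"x": 0, "y": 0, "z": 0, "wx": 0, "wy": 0, "wz": 0},
    {"x": 0, "y": 0, "z": 0, "wx": 0, "wy": 0, "wz": 0},
    {"x": 0, "y": 0, "z": 0, "wx": 0, "wy": 0, "wz": 0},
    {"x": 0, "y": 0, "z": 0, "wx": 0, "wy": 0, "wz": 0},
    {"x": 0, "y": 0, "z": 0, "wx": 0, "wy": 0, "wz": 0},
    {"x": 0, "y": 0, "z": 0, "wx": 0, "wy": 0, "wz": 0},
  ],
  grip=1,
)

```text
time: 2.7
eef_pos: [0.4536, -0.1633, 0.209]
ee_rot: [2.428, 1.988, 0.002]
ft_force: [-0.6, -0.8, 4.9]
finger_gap: 0.0104
```

```bash
python3 - <<'E'
from h import *
from bench import state,snapshot
s=state();print(s["time"],s["eef_pos"],s["joint_pos"],s["finger_gap"],s["ft_force"])
t=snapshot("top");crop(t,285,180,395,270,7,"pics/b1.png")
t=snapshot("scene");crop(t,165,140,325,260,5,"pics/b2.png")
E
```

```text
2.7 [ 0.45359436 -0.16330282  0.20896035] [-4.35516139e-01  6.19697063e-02  1.99222109e+00 -7.21581845e-04
  1.08370062e+00 -2.36531933e-01] 0.010420174298484993 [-0.57246792 -0.83971827  4.91427814]
```

View pics/b2.png

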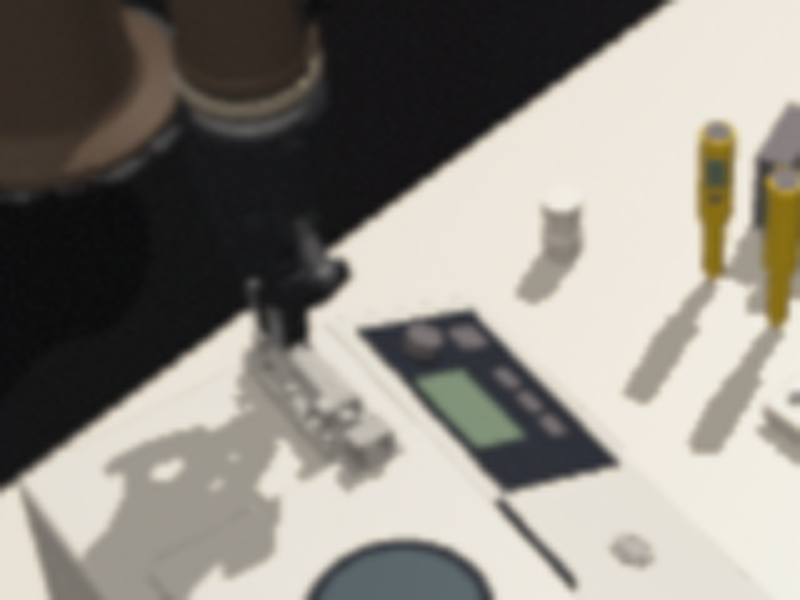

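Request:
move_arm(
  series=[
    {"x": 0, "y": 0.5, "z": 0, "wx": 0, "wy": 0, "wz": 0},
    {"x": 0, "y": 0.5, "z": 0, "wx": 0, "wy": 0, "wz": 0},
    {"x": 0, "y": 0.5, "z": 0, "wx": 0, "wy": 0, "wz": 0},
    {"x": 0, "y": 0.5, "z": 0, "wx": 0, "wy": 0, "wz": 0},
    {"x": 0, "y": 0.3, "z": 0, "wx": 0, "wy": 0, "wz": 0},
    {"x": 0, "y": 0.2, "z": 0, "wx": 0, "wy": 0, "wz": 0},
    {"x": 0, "y": 0, "z": 0, "wx": 0, "wy": 0, "wz": 0},
  ],
)

```text
time: 3.38
eef_pos: [0.478, -0.1684, 0.209]
ee_rot: [2.428, 1.989, 0.0]
ft_force: [-1.2, -2.2, 6.4]
finger_gap: 0.0103
```

Request:
move_arm(
  series=[
    {"x": 0, "y": 0.2, "z": 0, "wx": 0, "wy": 0, "wz": 0},
    {"x": 0, "y": 0.2, "z": 0, "wx": 0, "wy": 0, "wz": 0},
    {"x": 0, "y": 0, "z": 0, "wx": 0, "wy": 0, "wz": 0},
  ],
)

```text
time: 3.63
eef_pos: [0.4818, -0.1692, 0.209]
ee_rot: [2.428, 1.989, 0.0]
ft_force: [-0.8, -2.0, 6.5]
finger_gap: 0.0103
```

```bash
python3 - <<'E'
from h import *
from bench import state,snapshot
s=state();print(s["time"],s["eef_pos"],s["finger_gap"],s["ft_force"],(s["eef_pos"]-[.4536,-.1633,.209])@MY)
E
```

```text
3.6333 [ 0.48175146 -0.16917927  0.20897526] 0.010337655097508483 [-0.79676372 -2.01025387  6.4870679 ] 0.02875753094326393
```

Request:
move_arm(
  series=[
    {"x": 0, "y": 0.1, "z": 0, "wx": 0, "wy": 0, "wz": 0},
    {"x": 0, "y": 0.1, "z": 0, "wx": 0, "wy": 0, "wz": 0},
    {"x": 0, "y": 0, "z": 0, "wx": 0, "wy": 0, "wz": 0},
  ],
)

```text
time: 3.88
eef_pos: [0.4827, -0.1694, 0.2089]
ee_rot: [2.429, 1.99, -0.002]
ft_force: [-4.7, -1.3, 8.2]
finger_gap: 0.0106
```

Request:
move_arm(
  series=[
    {"x": 0, "y": 0.1, "z": 0, "wx": 0, "wy": 0, "wz": 0},
    {"x": 0, "y": 0.1, "z": 0, "wx": 0, "wy": 0, "wz": 0},
    {"x": 0, "y": 0, "z": 0, "wx": 0, "wy": 0, "wz": 0},
  ],
)

```text
time: 4.13
eef_pos: [0.4829, -0.1694, 0.2089]
ee_rot: [-2.428, -1.99, 0.007]
ft_force: [-7.4, -0.4, 12.0]
finger_gap: 0.0107
```

```bash
python3 - <<'E'
from h import *
from bench import state,snapshot
s=state();print(s["time"],s["eef_pos"],s["finger_gap"],s["ft_force"],(s["eef_pos"]-[.4536,-.1633,.209])@MY)
t=snapshot("scene");crop(t,165,190,325,310,5,"pics/c2.png")
E
```

```text
4.1333 [ 0.4829187  -0.16940718  0.20891862] 0.01068649818490996 [-7.42457753 -0.3705394  11.97911293] 0.02994679875754185
```

View pics/c2.png

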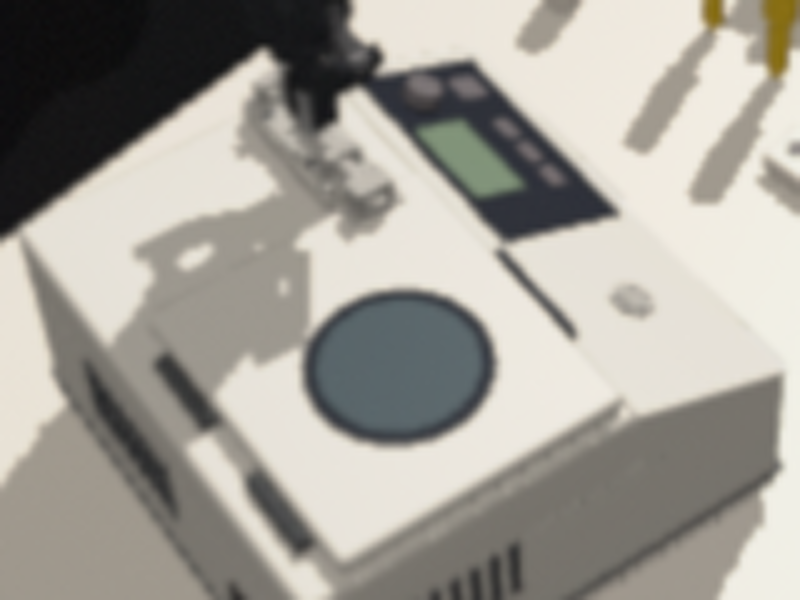

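Request:
move_arm(
  series=[
    {"x": 0, "y": 0, "z": 0, "wx": 0, "wy": 0, "wz": 0},
    {"x": 0, "y": 0, "z": 0, "wx": 0, "wy": 0, "wz": 0},
    {"x": 0, "y": 0, "z": 0, "wx": 0, "wy": 0, "wz": 0},
    {"x": 0, "y": 0, "z": 0, "wx": 0, "wy": 0, "wz": 0},
    {"x": 0, "y": 0, "z": -1.0, "wx": 0, "wy": 0, "wz": 0},
    {"x": 0, "y": 0, "z": -3.0, "wx": 0, "wy": 0, "wz": 0},
    {"x": 0, "y": 0, "z": -3.5, "wx": 0, "wy": 0, "wz": 0},
    {"x": 0, "y": 0, "z": -3.5, "wx": 0, "wy": 0, "wz": 0},
    {"x": 0, "y": 0, "z": -1.0, "wx": 0, "wy": 0, "wz": 0},
  ],
  grip=0.1,
)

```text
time: 4.93
eef_pos: [0.4876, -0.1701, 0.3343]
ee_rot: [2.424, 1.984, 0.008]
ft_force: [0.5, -0.4, -0.4]
finger_gap: 0.0385
```

```bash
python3 - <<'E'
from h import *
from bench import state,snapshot
st=state();print(st["time"],st["eef_pos"],st["joint_pos"],st["finger_gap"],st["ft_force"])
t=snapshot("top");s=snapshot("scene")
crop(s,165,190,325,310,5,"pics/d2.png");crop(t,255,130,395,270,5,"pics/d1.png")
P=[]
for v in range(195,250):
    for u in range(205,265):
        p=rng(s,u,v)
        if .205<p[2]<.23 and np.hypot(*(p[:2]-[.482,-.167]))<.02: P.append(p)
P=np.array(P);print(len(P),P.mean(0) if len(P) else 0)
# pen approach: jaws along stand y (perp to row at 18.3deg)
a=np.radians(18.3-90)
R=tool([0,0,-1],[np.cos(a),np.sin(a),0])
plan(np.array([.5437,.2885,.30]),R,18)
E
```

```text
4.9333 [ 0.48758167 -0.17010399  0.33428394] [-4.20124991e-01  1.25200820e-02  1.78239188e+00  2.02017030e-04
  1.33591097e+00 -2.21398339e-01] 0.03849053848406444 [ 0.47980617 -0.3507062  -0.40591524]
24 [ 0.48451042 -0.17000731  0.21427804]
x 2.56 y -0.19 z 0.17 | 0.02 -0.01 3.35
x 2.54 y -0.34 z 0.17 | 0.02 -0.01 3.35
x 2.52 y -0.49 z 0.17 | 0.02 -0.01 3.35
x 2.49 y -0.64 z 0.17 | 0.02 -0.01 3.35
x 2.44 y -0.78 z 0.17 | 0.02 -0.01 3.35
x 2.39 y -0.92 z 0.17 | 0.02 -0.01 3.35
x 2.34 y -1.06 z 0.17 | 0.02 -0.01 3.35
x 2.27 y -1.20 z 0.17 | 0.02 -0.01 3.35
x 2.20 y -1.33 z 0.17 | 0.02 -0.01 3.35
x 2.12 y -1.45 z 0.17 | 0.02 -0.01 3.35
x 2.03 y -1.57 z 0.17 | 0.02 -0.01 3.35
x 1.93 y -1.69 z 0.17 | 0.02 -0.01 3.35
x 1.83 y -1.80 z 0.17 | 0.02 -0.01 3.35
x 1.72 y -1.90 z 0.17 | 0.02 -0.01 3.35
x 1.61 y -2.00 z 0.17 | 0.02 -0.01 3.35
x 1.49 y -2.09 z 0.17 | 0.02 -0.01 3.35
x 1.36 y -2.17 z 0.17 | 0.02 -0.01 3.35
x 1.23 y -2.25 z 0.17 | 0.02 -0.01 3.35
```

View pics/d2.png

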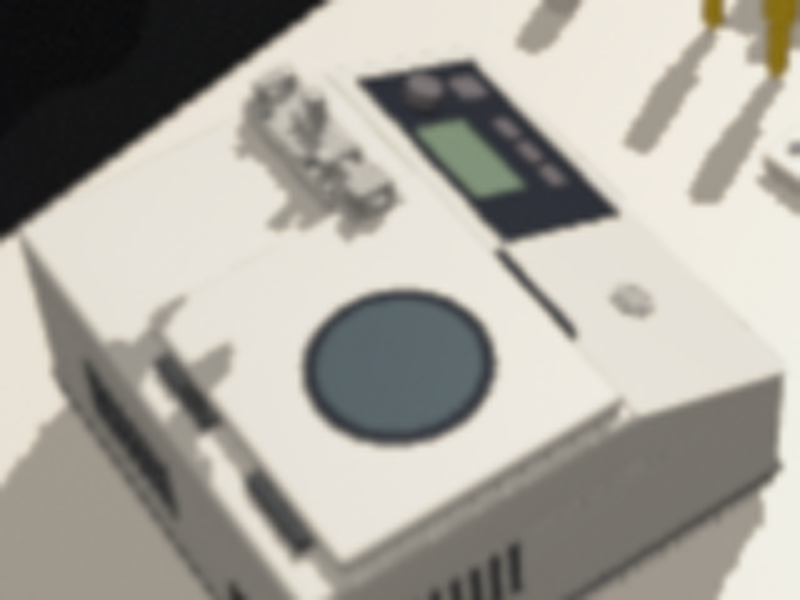

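```bash
python3 - <<'E'
from h import *
a=np.radians(18.3)
R=tool([0,0,-1],[np.cos(a),np.sin(a),0])
plan(np.array([.5437,.2885,.26]),R,16)
E
```

```text
x 2.88 y -0.22 z 0.44 | 0.02 0.01 -1.86
x 2.88 y -0.13 z 0.44 | 0.02 0.01 -1.86
x 2.89 y -0.03 z 0.44 | 0.02 0.01 -1.86
x 2.89 y 0.06 z 0.44 | 0.02 0.01 -1.86
x 2.88 y 0.16 z 0.44 | 0.02 0.01 -1.86
x 2.88 y 0.25 z 0.44 | 0.02 0.01 -1.86
x 2.87 y 0.34 z 0.44 | 0.02 0.01 -1.86
x 2.85 y 0.43 z 0.44 | 0.02 0.01 -1.86
x 2.84 y 0.53 z 0.44 | 0.02 0.01 -1.86
x 2.82 y 0.62 z 0.44 | 0.02 0.01 -1.86
x 2.80 y 0.71 z 0.44 | 0.02 0.01 -1.86
x 2.77 y 0.80 z 0.44 | 0.02 0.01 -1.86
x 2.75 y 0.89 z 0.44 | 0.02 0.01 -1.86
x 2.72 y 0.98 z 0.45 | 0.02 0.01 -1.86
x 2.68 y 1.07 z 0.45 | 0.02 0.01 -1.86
x 2.65 y 1.15 z 0.45 | 0.02 0.01 -1.86
```

Request:
move_arm(
  series=[
    {"x": 2.9, "y": -0.2, "z": 0.4, "wx": 0, "wy": 0, "wz": -1.9},
    {"x": 2.9, "y": -0.1, "z": 0.4, "wx": 0, "wy": 0, "wz": -1.9},
    {"x": 2.9, "y": 0, "z": 0.4, "wx": 0, "wy": 0, "wz": -1.9},
    {"x": 2.9, "y": 0.1, "z": 0.4, "wx": 0, "wy": 0, "wz": -1.9},
    {"x": 2.9, "y": 0.2, "z": 0.4, "wx": 0, "wy": 0, "wz": -1.9},
    {"x": 2.9, "y": 0.2, "z": 0.4, "wx": 0, "wy": 0, "wz": -1.9},
    {"x": 2.9, "y": 0.3, "z": 0.4, "wx": 0, "wy": 0, "wz": -1.9},
    {"x": 2.9, "y": 0.4, "z": 0.4, "wx": 0, "wy": 0, "wz": -1.9},
  ],
  grip=0.0,
)

```text
time: 5.7
eef_pos: [0.5114, 0.0633, 0.2927]
ee_rot: [-2.143, -2.293, 0.005]
ft_force: [0.3, -0.1, -0.5]
finger_gap: 0.043
```

Request:
move_arm(
  series=[
    {"x": 2.8, "y": 0.5, "z": 0.4, "wx": 0, "wy": 0, "wz": -1.9},
    {"x": 2.8, "y": 0.6, "z": 0.4, "wx": 0, "wy": 0, "wz": -1.9},
    {"x": 2.8, "y": 0.7, "z": 0.4, "wx": 0, "wy": 0, "wz": -1.9},
    {"x": 2.8, "y": 0.8, "z": 0.4, "wx": 0, "wy": 0, "wz": -1.9},
    {"x": 2.7, "y": 0.9, "z": 0.4, "wx": 0, "wy": 0, "wz": -1.8},
    {"x": 2.7, "y": 1.0, "z": 0.5, "wx": 0, "wy": 0, "wz": -1.8},
    {"x": 2.7, "y": 1.1, "z": 0.5, "wx": 0, "wy": 0, "wz": -1.8},
    {"x": 2.6, "y": 1.2, "z": 0.5, "wx": 0, "wy": 0, "wz": -1.8},
    {"x": 0, "y": 0, "z": 0, "wx": 0, "wy": 0, "wz": 0},
    {"x": 0, "y": 0, "z": 0, "wx": 0, "wy": 0, "wz": 0},
  ],
)

```text
time: 6.53
eef_pos: [0.5386, 0.291, 0.2571]
ee_rot: [-1.829, -2.551, 0.008]
ft_force: [0.3, -0.0, -0.2]
finger_gap: 0.0427
```

```bash
python3 - <<'E'
from h import *
from bench import state,snapshot
st=state();print(st["time"],st["eef_pos"],st["joint_pos"],st["finger_gap"])
a=np.radians(18.3)
R=tool([0,0,-1],[np.cos(a),np.sin(a),0])
plan(np.array([.5437,.2882,.20]),R,1)
plan(np.array([.5437,.2882,.099]),R,1)
t=snapshot("top");s=snapshot("scene")
crop(t,90,140,230,260,5,"pics/e1.png")
crop(s,260,60,400,220,4,"pics/e2.png")
E
```

```text
6.5333 [0.53857361 0.29100958 0.25708424] [ 4.24383508e-01  2.71367683e-01  1.64398412e+00 -2.31894335e-04
  1.23178485e+00  9.73674462e-02] 0.04274032886238467
x -0.43 y 0.43 z 5.71 | -0.31 0.04 0.44
x -0.42 y 0.48 z 15.81 | -0.31 0.04 0.44
```

View pics/e1.png

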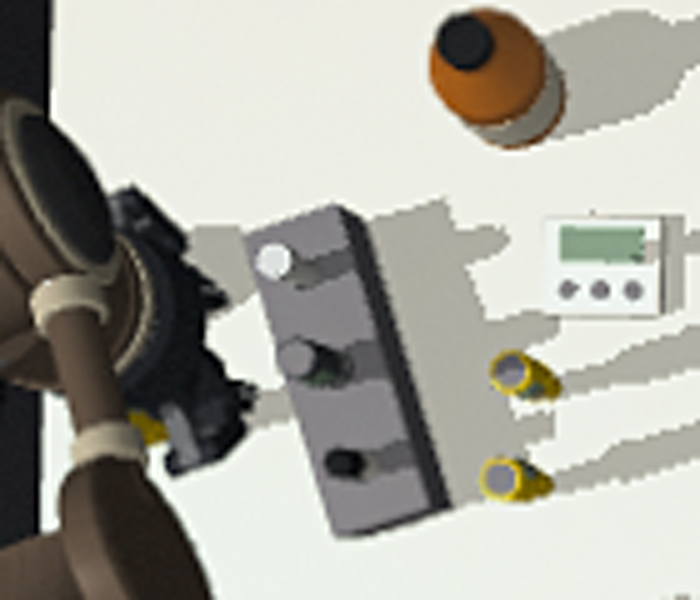

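View pics/e2.png

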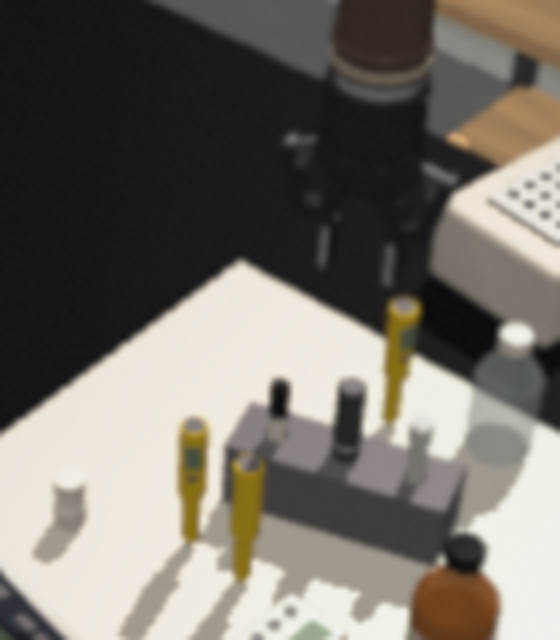

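Request:
move_arm(
  series=[
    {"x": -0.4, "y": 0.4, "z": 2.0, "wx": -0.3, "wy": 0, "wz": 0.4},
    {"x": 0, "y": 0, "z": 2.5, "wx": 0, "wy": 0, "wz": 0},
    {"x": 0, "y": 0, "z": 1.2, "wx": 0, "wy": 0, "wz": 0},
    {"x": 0, "y": 0, "z": 0, "wx": 0, "wy": 0, "wz": 0},
    {"x": 0, "y": 0, "z": 0, "wx": 0, "wy": 0, "wz": 0},
  ],
)

```text
time: 7.05
eef_pos: [0.545, 0.2868, 0.2025]
ee_rot: [1.843, 2.542, 0.003]
ft_force: [0.5, 0.5, -0.5]
finger_gap: 0.0428
```

```bash
python3 - <<'E'
from h import *
from bench import state,snapshot
a=np.radians(18.3)
R=tool([0,0,-1],[np.cos(a),np.sin(a),0])
plan(np.array([.5437,.2882,.099]),R,1)
s=snapshot("scene")
crop(s,290,100,400,220,5,"pics/f2.png")
t=snapshot("top")
crop(t,90,140,230,260,5,"pics/f1.png")
E
```

```text
x 0.18 y -0.10 z 10.35 | 0.16 0.02 -0.17
```

View pics/f2.png

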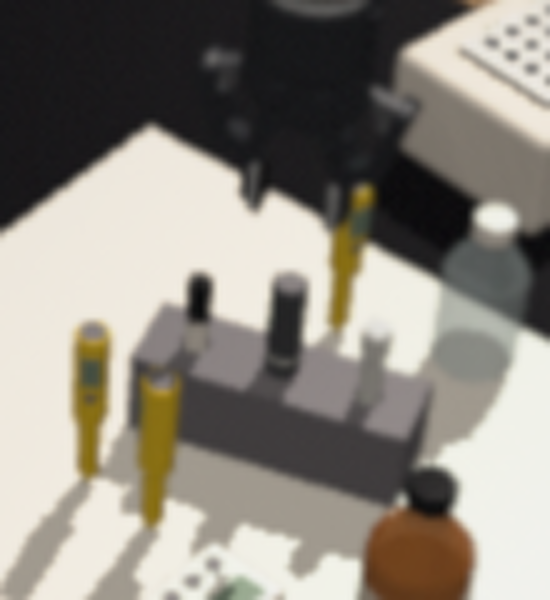

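View pics/f1.png

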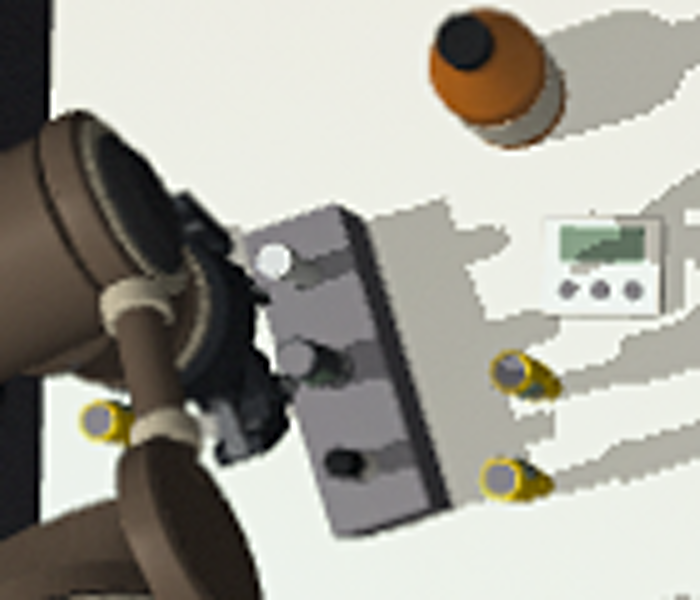

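Request:
move_arm(
  series=[
    {"x": 0.2, "y": -0.1, "z": 2.5, "wx": 0.2, "wy": 0, "wz": -0.2},
    {"x": 0, "y": 0, "z": 2.5, "wx": 0, "wy": 0, "wz": 0},
    {"x": 0, "y": 0, "z": 2.5, "wx": 0, "wy": 0, "wz": 0},
    {"x": 0, "y": 0, "z": 2.0, "wx": 0, "wy": 0, "wz": 0},
    {"x": 0, "y": 0, "z": 0.8, "wx": 0, "wy": 0, "wz": 0},
    {"x": 0, "y": 0, "z": 0, "wx": 0, "wy": 0, "wz": 0},
    {"x": 0, "y": 0, "z": 0, "wx": 0, "wy": 0, "wz": 0},
  ],
)

```text
time: 7.73
eef_pos: [0.5452, 0.29, 0.1015]
ee_rot: [1.837, 2.546, 0.005]
ft_force: [0.1, 0.6, 0.1]
finger_gap: 0.0429
```

```bash
python3 - <<'E'
from h import *
from bench import state,snapshot
a=np.radians(18.3)
R=tool([0,0,-1],[np.cos(a),np.sin(a),0])
plan(np.array([.5437,.2882,.099]),R,1)
print(state()["ft_force"])
s=snapshot("scene")
crop(s,290,100,400,220,5,"pics/g2.png")
E
```

```text
x -0.12 y -0.20 z 0.25 | 0.20 -0.01 0.10
[0.0598444  0.60130173 0.14654273]
```

View pics/g2.png

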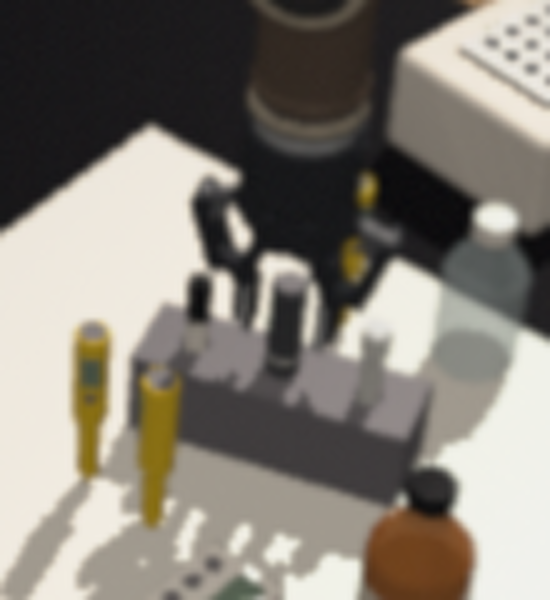

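Request:
move_arm(
  series=[
    {"x": -0.1, "y": -0.2, "z": 0.2, "wx": 0.2, "wy": 0, "wz": 0},
    {"x": 0, "y": 0, "z": 0, "wx": 0, "wy": 0, "wz": 0},
  ],
)

```text
time: 7.95
eef_pos: [0.5437, 0.2883, 0.0999]
ee_rot: [1.838, 2.548, 0.001]
ft_force: [-0.4, 0.8, -0.4]
finger_gap: 0.0429
```

Request:
move_arm(
  series=[
    {"x": 0, "y": 0, "z": 0, "wx": 0, "wy": 0, "wz": 0},
    {"x": 0, "y": 0, "z": 0, "wx": 0, "wy": 0, "wz": 0},
    {"x": 0, "y": 0, "z": 0, "wx": 0, "wy": 0, "wz": 0},
    {"x": 0, "y": 0, "z": 0, "wx": 0, "wy": 0, "wz": 0},
    {"x": 0, "y": 0, "z": 0, "wx": 0, "wy": 0, "wz": 0},
    {"x": 0, "y": 0, "z": 0, "wx": 0, "wy": 0, "wz": 0},
  ],
  grip=1,
  force=50,
)

```text
time: 8.45
eef_pos: [0.5441, 0.2885, 0.0994]
ee_rot: [1.837, 2.548, 0.002]
ft_force: [1.8, 0.2, 4.9]
finger_gap: 0.0228
```

```bash
python3 - <<'E'
from bench import state
s=state();print(s["time"],s["eef_pos"],s["ee_rot"],s["ft_force"],s["torque"],s["finger_gap"])
E
```

```text
8.45 [0.54405772 0.28853134 0.09943633] [1.83726449e+00 2.54757425e+00 1.93284917e-03] [1.773532   0.17487618 4.90884423] [ 0.13505481 -0.41474424  0.04706189] 0.02280045009794874
```

Request:
move_arm(
  series=[
    {"x": 0, "y": 0, "z": -1.0, "wx": 0, "wy": 0, "wz": 0},
    {"x": 0, "y": 0, "z": -2.0, "wx": 0, "wy": 0, "wz": 0},
    {"x": 0, "y": 0, "z": -2.5, "wx": 0, "wy": 0, "wz": 0},
    {"x": 0, "y": 0, "z": -3.0, "wx": 0, "wy": 0, "wz": 0},
    {"x": 0, "y": 0, "z": -3.0, "wx": 0, "wy": 0, "wz": 0},
    {"x": 0, "y": 0, "z": -3.0, "wx": 0, "wy": 0, "wz": 0},
    {"x": 0, "y": 0, "z": -3.0, "wx": 0, "wy": 0, "wz": 0},
    {"x": 0, "y": 0, "z": -2.0, "wx": 0, "wy": 0, "wz": 0},
    {"x": 0, "y": 0, "z": -1.5, "wx": 0, "wy": 0, "wz": 0},
    {"x": 0, "y": 0, "z": 0, "wx": 0, "wy": 0, "wz": 0},
  ],
)

```text
time: 9.28
eef_pos: [0.5438, 0.2886, 0.3115]
ee_rot: [1.837, 2.548, 0.003]
ft_force: [0.7, 0.0, -1.2]
finger_gap: 0.0231
```

```bash
python3 - <<'E'
from h import *
from bench import state,snapshot
st=state();print(st["time"],st["eef_pos"],st["joint_pos"],st["finger_gap"],st["ft_force"])
s=snapshot("scene");t=snapshot("top")
crop(s,280,40,420,200,4,"pics/i2.png");crop(t,60,140,200,260,5,"pics/i1.png")
# target hover over disc, jaws yaw
P=np.array([.6594,-.1117,.1408]); P=P+ (0)
N=-MX*np.sin(np.radians(21.8))+np.array([0,0,1])*np.cos(np.radians(21.8))
for yaw in(-25,-11.25,0,18.3):
    R=tool(-N,[np.cos(np.radians(yaw)),np.sin(np.radians(yaw)),0]); 
    print(yaw,np.degrees((Ro.from_rotvec(st["ee_rot"]).inv()*R).as_rotvec()))
for n,S in(("t",t),("s",s)):
    print(n,proj(S,[st["eef_pos"]+np.array([0,0,-.0924]),st["eef_pos"]]))
E
```

```text
9.2833 [0.54375956 0.28857997 0.31148873] [4.17004958e-01 2.33027968e-01 1.58132772e+00 3.82717280e-04
 1.32513354e+00 9.56698355e-02] 0.023068274193823755 [ 0.72481812  0.02279205 -1.17368145]
-25 [  3.3678468  -22.13555133  41.91257323]
-11.25 [  5.74685632 -21.3712519   29.27469011]
0 [  7.62246866 -20.6249269   18.94070485]
18.3 [ 10.588699   -19.15618603   1.85480534]
t [[139.82000636 208.33845467]
 [127.03275533 204.51798943]]
s [[349.65798584 136.16153233]
 [352.24310402 111.66717086]]
```

View pics/i2.png

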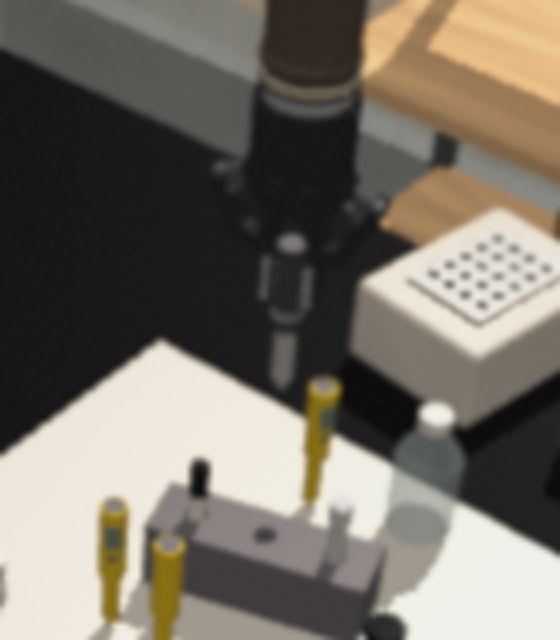

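View pics/i1.png

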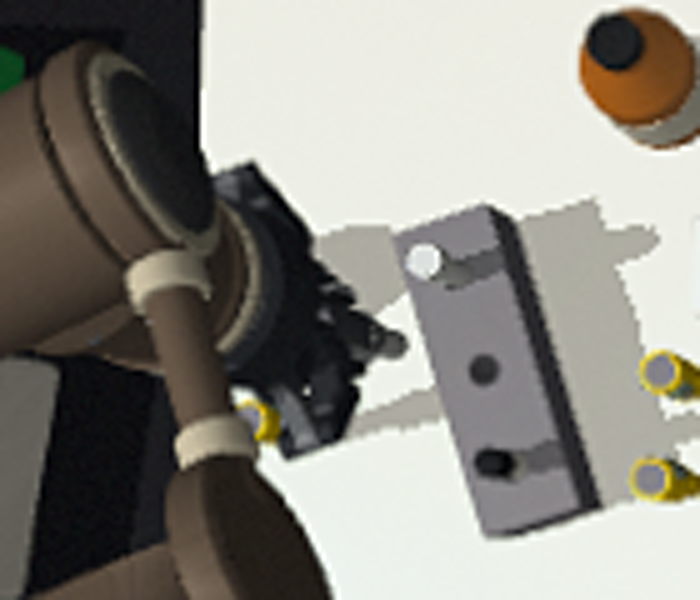

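```bash
cat >> h.py <<'E'
TH=np.radians(21.8)
N=-MX*np.sin(TH)+np.array([0,0,1])*np.cos(TH)
RD=tool(-N,MY)
E
python3 - <<'E'
from h import *
t=load("top");s=load("scene")
def o(u,v,u0,v0,f): return ((u+.5)/f-.5+u0,(v+.5)/f-.5+v0)
# darker-than-surround centroid
for n,S,c,h in(("t",t,(293.7,167.5),6),("s",s,(291.0,249.6),7)):
    g=cv2.cvtColor(S["image"],cv2.COLOR_RGB2GRAY).astype(float)
    u0,v0=int(round(c[0]))-h,int(round(c[1]))-h
    w=g[v0:v0+2*h+1,u0:u0+2*h+1]; d=np.clip(np.median(w)-w-6,0,None)
    m=(d>0).astype(np.uint8); k=np.argwhere(m)
    (cx,cy),rr=cv2.minEnclosingCircle(k[:,::-1].astype(np.float32).reshape(-1,1,2))
    ys,xs=np.mgrid[v0:v0+2*h+1,u0:u0+2*h+1]
    cw=((xs*d).sum()/d.sum(),(ys*d).sum()/d.sum())
    print(n,cw,(cx+u0,cy+v0),rr,onz(S,*cw,.1408))
P=np.array([.6594,-.1117,.1408])
plan(P+N*(.0924+.05),RD,14)
E
```

```text
t (np.float64(293.5392857142857), np.float64(167.01875)) (293.26923084259033, 166.73076915740967) 4.623490810394287 [ 0.65827037 -0.11252838  0.1408    ]
s (np.float64(290.9073047858942), np.float64(249.98639798488665)) (291.0, 250.0) 5.099119663238525 [ 0.66266295 -0.11546869  0.1408    ]
x -2.64 y 0.08 z 0.24 | 0.39 -1.52 2.10
x -2.63 y 0.18 z 0.31 | 0.39 -1.52 2.10
x -2.61 y 0.28 z 0.38 | 0.39 -1.52 2.10
x -2.59 y 0.38 z 0.45 | 0.39 -1.52 2.10
x -2.56 y 0.47 z 0.51 | 0.39 -1.52 2.10
x -2.53 y 0.57 z 0.58 | 0.39 -1.52 2.10
x -2.49 y 0.67 z 0.64 | 0.39 -1.52 2.10
x -2.45 y 0.76 z 0.70 | 0.39 -1.52 2.10
x -2.40 y 0.86 z 0.76 | 0.39 -1.52 2.10
x -2.34 y 0.95 z 0.81 | 0.39 -1.52 2.10
x -2.29 y 1.04 z 0.87 | 0.39 -1.52 2.10
x -2.22 y 1.13 z 0.92 | 0.39 -1.52 2.10
x -2.15 y 1.21 z 0.97 | 0.39 -1.52 2.10
x -2.08 y 1.30 z 1.02 | 0.39 -1.52 2.10
```

Request:
move_arm(
  series=[
    {"x": -2.6, "y": 0.1, "z": 0.2, "wx": 0.4, "wy": -1.5, "wz": 2.1},
    {"x": -2.6, "y": 0.2, "z": 0.3, "wx": 0.4, "wy": -1.5, "wz": 2.1},
    {"x": -2.6, "y": 0.3, "z": 0.4, "wx": 0.4, "wy": -1.5, "wz": 2.1},
    {"x": -2.6, "y": 0.4, "z": 0.5, "wx": 0.4, "wy": -1.5, "wz": 2.1},
    {"x": -2.6, "y": 0.5, "z": 0.5, "wx": 0.4, "wy": -1.5, "wz": 2.1},
    {"x": -2.5, "y": 0.6, "z": 0.6, "wx": 0.4, "wy": -1.5, "wz": 2.1},
    {"x": -2.5, "y": 0.7, "z": 0.6, "wx": 0.4, "wy": -1.5, "wz": 2.1},
  ],
)

```text
time: 9.97
eef_pos: [0.6066, 0.1138, 0.2873]
ee_rot: [2.065, 2.199, -0.233]
ft_force: [-0.2, -0.3, -0.6]
finger_gap: 0.0226
```

Request:
move_arm(
  series=[
    {"x": -2.5, "y": 0.8, "z": 0.7, "wx": 0.4, "wy": -1.5, "wz": 2.1},
    {"x": -2.4, "y": 0.9, "z": 0.8, "wx": 0.4, "wy": -1.5, "wz": 2.1},
    {"x": -2.3, "y": 1.0, "z": 0.8, "wx": 0.4, "wy": -1.5, "wz": 2.1},
    {"x": -2.3, "y": 1.0, "z": 0.9, "wx": 0.4, "wy": -1.5, "wz": 2.1},
    {"x": -2.2, "y": 1.1, "z": 0.9, "wx": 0.4, "wy": -1.5, "wz": 2.1},
    {"x": -2.1, "y": 1.2, "z": 1.0, "wx": 0.4, "wy": -1.5, "wz": 2.1},
    {"x": -2.0, "y": 1.3, "z": 1.0, "wx": 0.4, "wy": -1.5, "wz": 2.1},
    {"x": 0, "y": 0, "z": 0, "wx": 0, "wy": 0, "wz": 0},
    {"x": 0, "y": 0, "z": 0, "wx": 0, "wy": 0, "wz": 0},
    {"x": 0, "y": 0, "z": 0, "wx": 0, "wy": 0, "wz": 0},
  ],
)

```text
time: 10.8
eef_pos: [0.6713, -0.0569, 0.2698]
ee_rot: [2.225, 1.825, -0.429]
ft_force: [-0.3, 0.2, -1.7]
finger_gap: 0.0229
```

```bash
python3 - <<'E'
from h import *
from bench import state,snapshot
st=state();print(st["time"],st["eef_pos"],st["joint_pos"],st["finger_gap"],st["ft_force"])
P=np.array([.6605,-.114,.1408])
plan(P+N*(.0924+.05),RD,1)
plan(P+N*(.0924+.02),RD,1)
s=snapshot("scene");t=snapshot("top")
pickle.dump((s,t,st),open("hov.pkl","wb"))
crop(s,230,170,340,280,5,"pics/j2.png");crop(t,240,110,350,220,5,"pics/j1.png")
tip=st["eef_pos"]+Ro.from_rotvec(st["ee_rot"]).apply([0,0,.0924]);print(tip)
for S in(t,s): print(proj(S,[tip,P]))
E
```

```text
10.8 [ 0.67129835 -0.05686985  0.26983056] [ 0.0150772   0.43965554  1.43595366 -0.37310586  1.37030158  0.30649889] 0.022884428715013637 [-0.27425482  0.22797793 -1.68544214]
x -0.61 y 0.05 z -0.10 | -0.40 -0.28 0.04
x -0.62 y 0.08 z 2.90 | -0.40 -0.28 0.04
[ 0.66404499 -0.08998895  0.18387549]
[[285.80651494 161.82493374]
 [294.05184737 166.21468058]]
[[297.80266156 234.39357194]
 [290.66740792 249.23962494]]
```

View pics/j2.png

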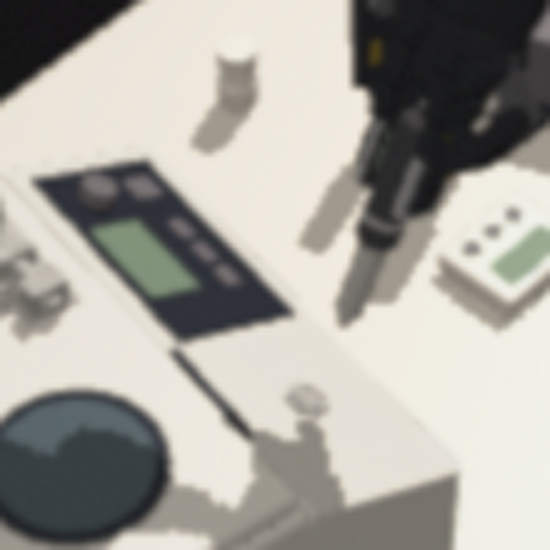

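View pics/j1.png

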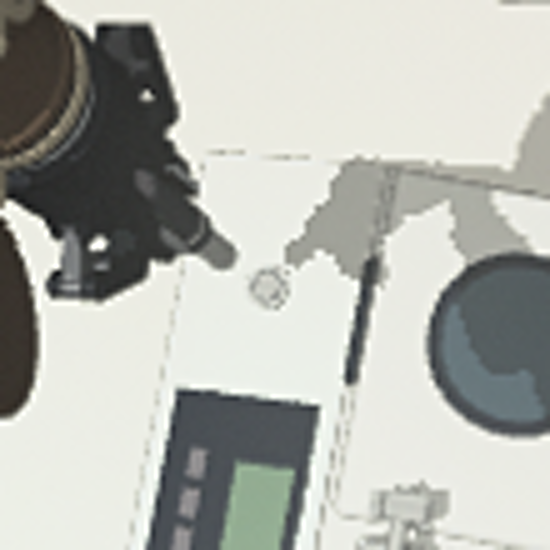

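Request:
move_arm(
  series=[
    {"x": -0.3, "y": 0.1, "z": 1.0, "wx": -0.4, "wy": -0.3, "wz": 0},
    {"x": -0.3, "y": 0, "z": 1.0, "wx": 0, "wy": 0, "wz": 0},
    {"x": 0, "y": 0, "z": 0.7, "wx": 0, "wy": 0, "wz": 0},
    {"x": 0, "y": 0, "z": 0, "wx": 0, "wy": 0, "wz": 0},
    {"x": 0, "y": 0, "z": 0, "wx": 0, "wy": 0, "wz": 0},
    {"x": 0, "y": 0, "z": 0, "wx": 0, "wy": 0, "wz": 0},
  ],
)

```text
time: 11.4
eef_pos: [0.6707, -0.0729, 0.2495]
ee_rot: [2.216, 1.818, -0.423]
ft_force: [0.7, -0.4, -1.6]
finger_gap: 0.0229
```

```bash
cat > hov.py <<'E'
import sys
from h import *
from bench import state,snapshot
k=sys.argv[1]
st=state();print(st["time"],st["eef_pos"],st["finger_gap"],st["ft_force"],st["torque"])
P=np.array([.6605,-.114,.1408])
plan(P+N*(.0924),RD,1)
s=snapshot("scene");t=snapshot("top")
pickle.dump((s,t,st),open("hov.pkl","wb"))
crop(s,270,205,320,265,10,f"pics/{k}2.png");crop(t,265,140,315,190,11,f"pics/{k}1.png")
R=Ro.from_rotvec(st["ee_rot"])
tip=st["eef_pos"]+R.apply([0,0,.0924]);print(tip, "tilt err", np.degrees(np.arccos(-R.apply([0,0,1])@N)))
for S,a,f in((t,(265,140),11),(s,(270,205),10)): print((proj(S,[tip,tip-R.apply([0,0,.058]),P])-a+.5)*f-.5)
E
python3 hov.py k
```

```text
11.4 [ 0.6707107  -0.07290667  0.24952992] 0.02287059444785003 [ 0.68419378 -0.44666052 -1.63943565] [ 0.27962935  0.01176095 -0.01151966]
x 0.11 y -0.21 z 2.43 | 0.25 0.04 -0.06
[ 0.66440366 -0.10669657  0.16376148] tilt err 0.2547652324263395
[[299.23215141 259.62066161]
 [218.60899832 196.94499467]
 [324.57032112 293.36148642]]
[[240.88754686 384.31891178]
 [308.34381969 212.83550493]
 [211.17407919 446.89624942]]
```

View pics/k2.png

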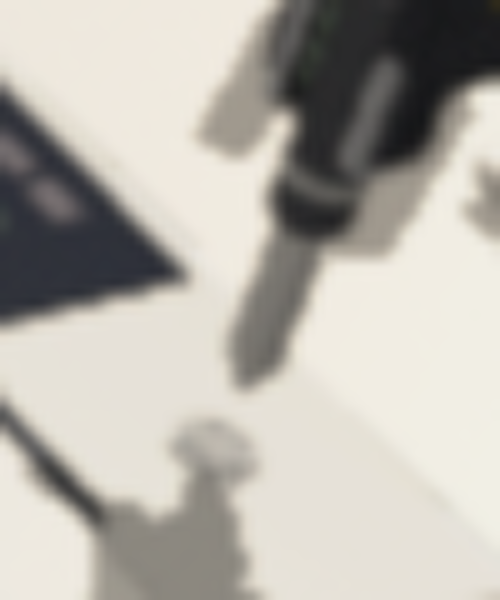

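View pics/k1.png

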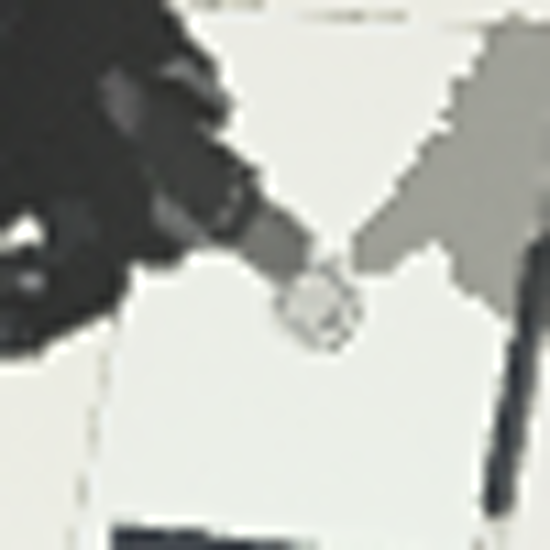

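```bash
cat > fa.py <<'E'
from h import *
from bench import state,snapshot
F=[];Pp=[];T=[]
for i in range(12):
    snapshot("top"); st=state(); F.append(st["ft_force"]);Pp.append(st["eef_pos"]);T.append(st["torque"])
F=np.array(F);Pp=np.array(Pp);R=Ro.from_rotvec(st["ee_rot"])
print("t",st["time"],"F",F.mean(0),"sd",F.std(0),"N",F.mean(0)@N, "pos",Pp.mean(0),Pp.std(0),"T",np.mean(T,0))
P=np.array([.6595,-.1135,.1408])
tip=Pp.mean(0)+R.apply([0,0,.0924]); d=tip-P
print("tip rel P: MX %.2f MY %.2f N %.2f mm"%(d@np.cross(MY,N)*1e3,d@MY*1e3,d@N*1e3),"tilt",np.degrees(np.arccos(-R.apply([0,0,1])@N)), "gap",st["finger_gap"])
plan(P+N*(.0924),RD,1)
E
python3 fa.py
```

```text
t 12.1 F [ 0.10431069  0.02662594 -1.27739231] sd [0.56537019 0.36122792 0.50657153] N -1.1687852949512116 pos [ 0.67090612 -0.07278112  0.24987653] [1.50113383e-04 4.52495406e-05 2.24881632e-04] T [ 0.2505897  -0.04930688  0.00456959]
tip rel P: MX 1.43 MY 3.66 N 24.53 mm tilt 0.26445237979620645 gap 0.022811479803969918
x 0.14 y -0.32 z 2.42 | 0.26 0.04 -0.06
```

Request:
move_arm(
  series=[
    {"x": 0.1, "y": -0.3, "z": 0.5, "wx": 0.3, "wy": 0, "wz": 0},
    {"x": 0, "y": 0, "z": 0.6, "wx": 0, "wy": 0, "wz": 0},
    {"x": 0, "y": 0, "z": 0.5, "wx": 0, "wy": 0, "wz": 0},
    {"x": 0, "y": 0, "z": 0, "wx": 0, "wy": 0, "wz": 0},
    {"x": 0, "y": 0, "z": 0, "wx": 0, "wy": 0, "wz": 0},
    {"x": 0, "y": 0, "z": 0, "wx": 0, "wy": 0, "wz": 0},
  ],
)

```text
time: 12.6
eef_pos: [0.6668, -0.0773, 0.2342]
ee_rot: [2.219, 1.819, -0.429]
ft_force: [0.1, 0.1, -0.2]
finger_gap: 0.0229
```

```bash
python3 fa.py; python3 hov.py l
```

```text
t 13.2 F [ 0.03351268  0.0657827  -1.24646373] sd [0.37608315 0.29990741 0.52811311] N -1.1309357312531159 pos [ 0.66698471 -0.07717959  0.23459726] [9.53384790e-05 3.46231806e-05 1.29557875e-04] T [ 0.26092732 -0.06467201 -0.00694909]
tip rel P: MX 0.47 MY 0.19 N 8.46 mm tilt 0.05736596366295828 gap 0.022987825490464263
x 0.04 y -0.01 z 0.83 | -0.04 0.04 -0.06
13.2 [ 0.66683692 -0.07719973  0.23440368] 0.022987825490464263 [ 0.09545596  0.44110344 -1.22738988] [ 0.2590675  -0.02845979 -0.04586825]
x 0.01 y 0.10 z 0.84 | -0.04 0.04 -0.06
[ 0.66006863 -0.11090439  0.14863687] tilt err 0.05736596366295828
[[313.7954922  288.99782201]
 [235.21389459 227.44021909]
 [324.57032112 293.36148642]]
[[217.78838381 420.91835998]
 [284.86912522 252.39154191]
 [211.17407919 446.89624942]]
```

View pics/l2.png

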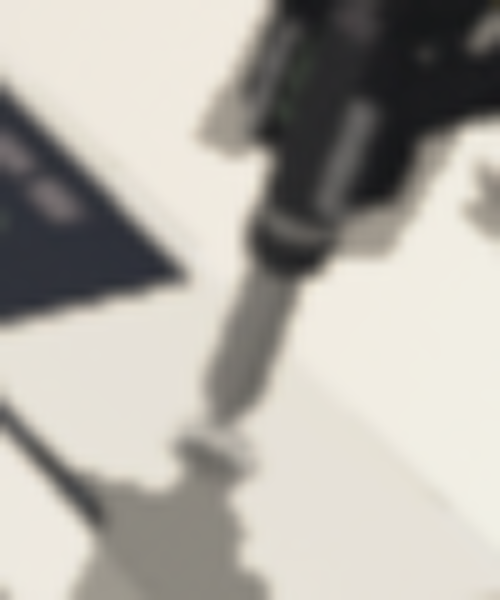

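View pics/l1.png

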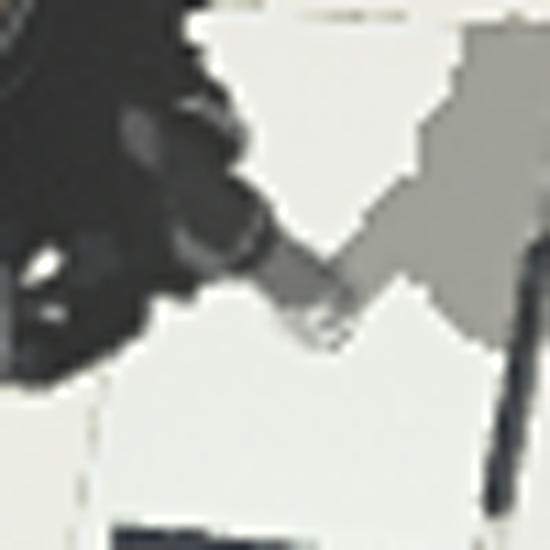

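Request:
move_arm(
  series=[
    {"x": 0, "y": 0, "z": 0.3, "wx": 0, "wy": 0, "wz": 0},
    {"x": 0, "y": 0, "z": 0.3, "wx": 0, "wy": 0, "wz": 0},
    {"x": 0, "y": 0, "z": 0, "wx": 0, "wy": 0, "wz": 0},
    {"x": 0, "y": 0, "z": 0, "wx": 0, "wy": 0, "wz": 0},
  ],
)

```text
time: 13.63
eef_pos: [0.666, -0.0795, 0.2282]
ee_rot: [2.219, 1.819, -0.43]
ft_force: [-0.6, -0.4, -1.2]
finger_gap: 0.0228
```

```bash
python3 fa.py
```

```text
t 14.2333 F [ 0.13916458  0.15978975 -1.21167845] sd [0.44032367 0.41909344 0.6896457 ] N -1.0567431970506338 pos [ 0.66642353 -0.07939856  0.2288516 ] [7.76572674e-05 3.73966933e-05 1.28984812e-04] T [ 0.24193841 -0.05841021  0.00508387]
tip rel P: MX 0.46 MY 0.08 N 2.28 mm tilt 0.052496121835536785 gap 0.02284311880964605
x 0.04 y -0.02 z 0.23 | -0.03 0.04 -0.06
```

Request:
move_arm(
  series=[
    {"x": 0, "y": 0, "z": 0.2, "wx": 0, "wy": 0, "wz": 0},
    {"x": 0, "y": 0, "z": 0, "wx": 0, "wy": 0, "wz": 0},
    {"x": 0, "y": 0, "z": 0, "wx": 0, "wy": 0, "wz": 0},
  ],
)

```text
time: 14.48
eef_pos: [0.6665, -0.0801, 0.2272]
ee_rot: [2.219, 1.819, -0.427]
ft_force: [1.9, 0.6, 0.4]
finger_gap: 0.0227
```

```bash
python3 fa.py
```

```text
t 15.0833 F [ 0.48250034  0.34156075 -0.40926289] sd [0.45784797 0.45918928 0.53094127] N -0.220630121567784 pos [ 0.6665018  -0.08010848  0.22719108] [3.11689286e-05 2.43711595e-05 8.17081977e-05] T [ 0.23721867 -0.18440262  0.0633685 ]
tip rel P: MX 0.47 MY 0.34 N 0.48 mm tilt 0.038264330015582465 gap 0.022590989303784555
x 0.04 y -0.03 z 0.04 | -0.01 0.04 -0.06
```

Request:
move_arm(
  series=[
    {"x": 0, "y": 0, "z": 0.1, "wx": 0, "wy": 0, "wz": 0},
    {"x": 0, "y": 0, "z": 0.1, "wx": 0, "wy": 0, "wz": 0},
    {"x": 0, "y": 0, "z": 0, "wx": 0, "wy": 0, "wz": 0},
    {"x": 0, "y": 0, "z": 0, "wx": 0, "wy": 0, "wz": 0},
  ],
)

```text
time: 15.42
eef_pos: [0.6663, -0.0809, 0.2252]
ee_rot: [2.219, 1.819, -0.428]
ft_force: [0.9, 0.3, -0.2]
finger_gap: 0.0227
```

```bash
python3 fa.py
```

```text
t 16.0167 F [1.35087668 0.4531058  0.69158819] sd [0.7347016  0.46325542 0.45514881] N 0.9050368941489741 pos [ 0.66627356 -0.08086404  0.22522849] [2.65890504e-05 1.58416198e-05 3.63482480e-05] T [ 0.20075721 -0.36485796  0.13540341]
tip rel P: MX 0.47 MY 0.25 N -1.63 mm tilt 0.04033180543330596 gap 0.023085218931261833
x 0.04 y -0.03 z -0.17 | -0.02 0.04 -0.06
```

```bash
python3 hov.py m; python3 fa.py | head -1
```

```text
16.0167 [ 0.66624951 -0.0808654   0.22519725] 0.023085218931261833 [2.11634747 0.95628974 0.56627814] [ 0.16065504 -0.42102269  0.15828378]
x 0.01 y 0.08 z -0.16 | -0.02 0.04 -0.06
[ 0.65951835 -0.11456936  0.13942724] tilt err 0.04033180543330596
[[326.6549749  298.25453047]
 [249.39010683 237.76727727]
 [324.57032112 293.36148642]]
[[206.99535466 449.41685173]
 [273.50104788 282.17484789]
 [211.17407919 446.89624942]]
t 16.7167 F [1.74808919 0.22046391 0.8501836 ] sd [0.51694305 0.44197945 0.3894625 ] N 0.9963329883392251 pos [ 0.6661331  -0.08085517  0.22511575] [4.62558681e-05 1.28749998e-05 2.79720670e-05] T [ 0.17197333 -0.41087329  0.14880864]
```

View pics/m2.png

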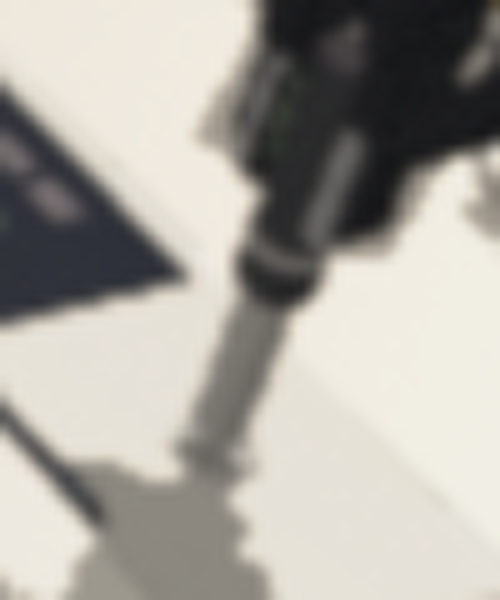

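View pics/m1.png

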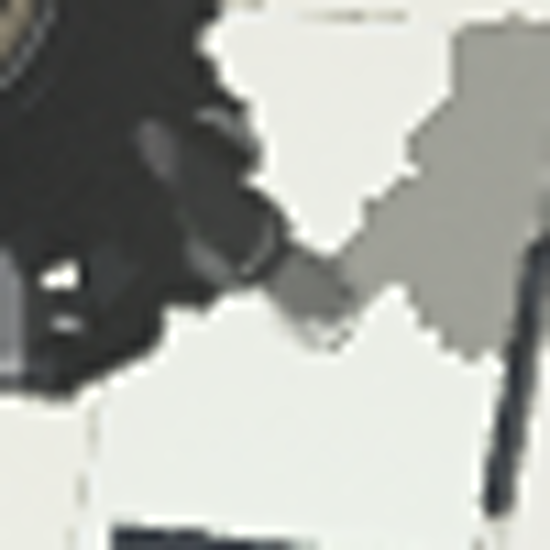

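Request:
move_arm(
  series=[
    {"x": 0, "y": 0.1, "z": 0.1, "wx": 0, "wy": 0, "wz": 0},
    {"x": 0, "y": 0, "z": 0, "wx": 0, "wy": 0, "wz": 0},
    {"x": 0, "y": 0, "z": 0, "wx": 0, "wy": 0, "wz": 0},
    {"x": 0, "y": 0, "z": 0, "wx": 0, "wy": 0, "wz": 0},
    {"x": 0, "y": 0, "z": 0, "wx": 0, "wy": 0, "wz": 0},
    {"x": 0, "y": 0, "z": 0, "wx": 0, "wy": 0, "wz": 0},
  ],
)

```text
time: 17.22
eef_pos: [0.6665, -0.0814, 0.224]
ee_rot: [2.22, 1.819, -0.43]
ft_force: [0.6, 1.5, 1.0]
finger_gap: 0.0229
```

```bash
python3 fa.py; python3 fa.py
```

```text
t 17.8167 F [-1.11044716  0.97708574  0.94826061] sd [0.56075161 0.50249316 0.53284643] N 1.1558803315179214 pos [ 0.66662964 -0.08137238  0.22401153] [5.37309244e-05 1.35154569e-05 1.80954990e-05] T [ 0.29201126  0.24771124 -0.13107332]
tip rel P: MX 0.43 MY 0.59 N -2.92 mm tilt 0.09597738490420084 gap 0.022976959341722135
x 0.03 y -0.08 z -0.29 | -0.09 0.04 -0.06
t 18.4167 F [-1.65309536  1.31132886  1.23917016] sd [0.4821623  0.51248708 0.31711059] N 1.508412799231873 pos [ 0.66691245 -0.081393    0.22410887] [1.12895122e-04 1.48116804e-05 5.81069033e-05] T [ 0.31915252  0.34198114 -0.15295594]
tip rel P: MX 0.42 MY 0.94 N -2.82 mm tilt 0.057760152153109014 gap 0.022923275461530716
x 0.04 y -0.11 z -0.28 | -0.04 0.04 -0.06
```

Request:
move_arm(
  series=[
    {"x": 0, "y": -0.05, "z": 0, "wx": 0, "wy": 0, "wz": 0},
    {"x": 0, "y": 0, "z": 0, "wx": 0, "wy": 0, "wz": 0},
    {"x": 0, "y": 0, "z": 0, "wx": 0, "wy": 0, "wz": 0},
    {"x": 0, "y": 0, "z": 0, "wx": 0, "wy": 0, "wz": 0},
    {"x": 0, "y": 0, "z": 0, "wx": 0, "wy": 0, "wz": 0},
    {"x": 0, "y": 0, "z": 0, "wx": 0, "wy": 0, "wz": 0},
  ],
)

```text
time: 18.92
eef_pos: [0.6668, -0.0813, 0.2243]
ee_rot: [2.219, 1.819, -0.428]
ft_force: [0.5, 0.2, -0.1]
finger_gap: 0.0232
```

```bash
python3 fa.py; python3 fa.py
```

```text
t 19.5167 F [0.01803033 1.13015314 1.09272972] sd [0.4224262  0.54325023 0.49030978] N 1.4275284170043145 pos [ 0.66675416 -0.0813417   0.22427768] [3.04986593e-05 1.24321553e-05 1.73630064e-05] T [ 0.26638789 -0.02075939 -0.00825724]
tip rel P: MX 0.46 MY 0.82 N -2.65 mm tilt 0.04069712506291701 gap 0.02298010938819565
x 0.04 y -0.08 z -0.27 | -0.01 0.04 -0.06
t 20.1167 F [0.4622533  0.60126434 1.03365577] sd [0.73339429 0.301917   0.27366301] N 1.2122248861911014 pos [ 0.66666716 -0.08132787  0.22424398] [1.67084030e-05 1.61552658e-05 1.29869224e-05] T [ 0.24473379 -0.12141756  0.027031  ]
tip rel P: MX 0.46 MY 0.72 N -2.69 mm tilt 0.044332096895203545 gap 0.022629160674867418
x 0.04 y -0.07 z -0.27 | -0.02 0.04 -0.06
```

```bash
python3 hov.py n; python3 - <<'E'
from h import *
s,t,st=pickle.load(open("hov.pkl","rb"))
crop(s,165,190,325,310,5,"pics/n3.png")
P=[rng(s,u,v) for v in range(195,250) for u in range(205,265)]
P=np.array([p for p in P if .205<p[2]<.23 and np.hypot(*(p[:2]-[.482,-.167]))<.02]);print("knob",len(P),P.mean(0))
R=Ro.from_rotvec(st["ee_rot"]);e=st["eef_pos"]
for S,a,b,nm in((t,(265,140,315,190),11,"pics/o1.png"),(s,(265,200,315,260),10,"pics/o2.png")):
    im=cv2.resize(S["image"][a[1]:a[3],a[0]:a[2],::-1],None,fx=b,fy=b,interpolation=cv2.INTER_CUBIC)
    y=R.apply([0,1,0]);x=R.apply([1,0,0])
    p0=np.array([.0924-.0037])
    pts=[e+R.apply([0,0,z]) for z in(-.01,.0884)]
    q=(proj(S,pts)-a[:2]+.5)*b-.5
    cv2.line(im,tuple(int(v) for v in q[0]),tuple(int(v) for v in q[1]),(0,0,255),1)
    cv2.imwrite(nm,im)
E
```

```text
20.1167 [ 0.66665189 -0.08134753  0.22424243] 0.022629160674867418 [0.3907119  0.20386652 0.95606217] [ 0.17865981 -0.17433737  0.01928846]
x 0.01 y 0.03 z -0.26 | -0.02 0.04 -0.06
[ 0.65991513 -0.11505498  0.13847423] tilt err 0.044332096895203545
[[328.35123018 297.42199841]
 [251.23292878 236.93589967]
 [324.57032112 293.36148642]]
[[206.88627206 453.47575399]
 [273.39131527 286.37112472]
 [211.17407919 446.89624942]]
knob 23 [ 0.48451934 -0.17019392  0.21481981]
```

View pics/n3.png

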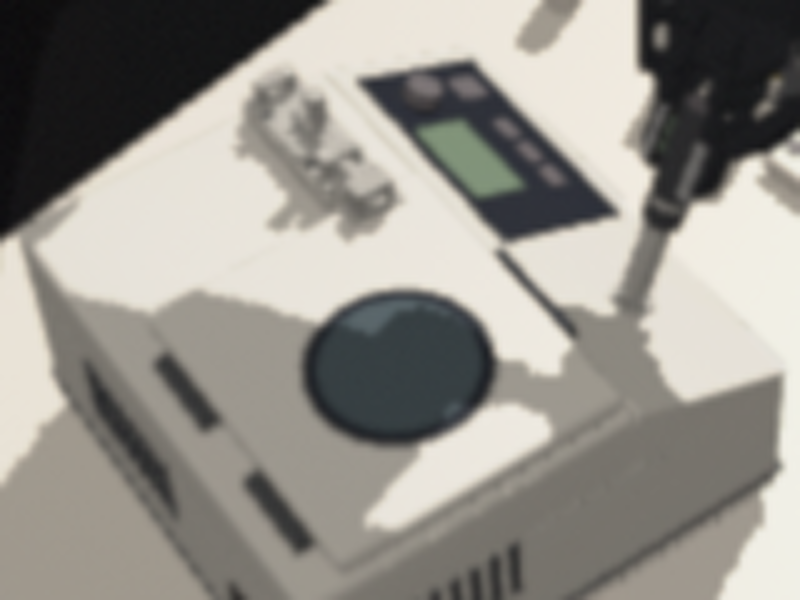

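View pics/o2.png

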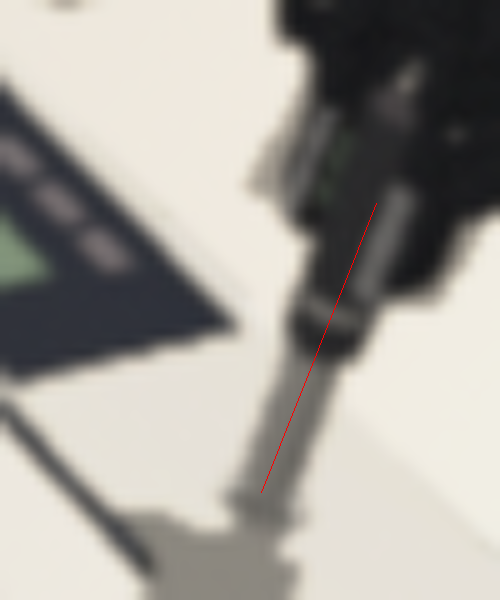

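View pics/o1.png

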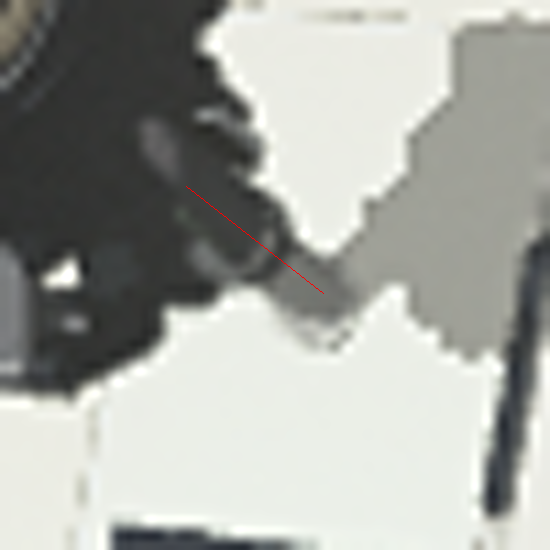

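```bash
python3 fa.py; python3 - <<'E'
from bench import job
print(job.job_done())
E
```

```text
t 20.8167 F [0.93919355 0.40355735 0.86406749] sd [0.50405134 0.62289949 0.50182053] N 1.0173077913366293 pos [ 0.66660795 -0.08132286  0.22421741] [1.62424075e-05 1.74184772e-05 2.05479052e-05] T [ 0.23011092 -0.20912722  0.07711373]
tip rel P: MX 0.45 MY 0.65 N -2.71 mm tilt 0.04907789336027048 gap 0.022976826434402596
x 0.04 y -0.07 z -0.27 | -0.03 0.04 -0.06
the job is handed in; nothing more can be done
None
```

The job is handed in at 20.8 s of the 61 s allowed, with the arm still holding the vibration pen pressed on the measuring disc.

- **Bolt:** I slid it first. It travelled 30 mm and then stopped hard against its end. The knob was at the same home position in the last picture, and the lid looked shut there.
- **Pen:** I took the thick dark pen from the stand's middle bore. The torch and marker showed upright in their bores after the lift. I did not photograph the stand again at the end.
- **Position and angle:** The commanded tool axis was within 0.05° of my estimate of the disc's normal. In the pictures the pen looked parallel to that axis to about 1–2°. The tip appeared 2–3 mm or less from the disc's centre, which leaves room inside the 25 mm disc.
- **Press:** The press force over the baseline was 2.1–2.6 N. By force that is about 3–4 mm of the 8 mm tip travel, and by position about 3.2 mm, so the tip should be partly pushed in and not bottomed.

**What did not fully agree:**
- A small sideways force at the tip crept back slowly after I corrected it. It was about 0.9 N at hand-in, with position drift under 0.1 mm.
- The two cameras disagreed on the disc's place by about 4 mm. I aimed between them, then checked the tip against the disc in both views.

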